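# Gauge the snap press's die socket and fit the matching lower die

## Robot

A 6-joint arm with a two-finger parallel gripper is mounted at the origin on the work surface. World frame = base frame: x ahead of the robot, y to its left, z up, the work surface at z = 0. Lengths are in mm, angles in rad, forces in N, time in s.
With the tool pointing down it reaches from about 275 to 1000 mm from the base axis. Payload 8.4 kg.
Tool frame: the origin (TCP) lies at the very end of the fingers, on their centre line; the grasp point (between the pads) lies 19 mm behind it; z points along the fingers, y is the direction in which the jaws open and shut (so a half turn about z gives the same grasp; the last joint's range is limited). The gripper opens to 85 mm and grips with 20 to 120 N. Pads are 22 mm wide; open, the fingers measure 114 mm over their backs; the gripper's body (76 mm by 85 mm) begins 54 mm behind the grasp point. The pads swing forward as they close: fully open they stand 13 mm farther back than shut.
Start: joints at [-1.248, 0.353, 1.633, -0, 1.155, -0.002], TCP at [199.448, -592.325, 231.281] pointing down, gripper open.
Joint ranges: [-2.63, 2.63], [-0.92, 2.1], [0.06, 2.66], [-1.3, 4.44], [0, 2.69], [-3.02, 3.02]. Speed limits (rad/s): [2.22, 2.22, 2.79, 3.14, 3.14, 3.14].

## Interface

Orientations are given as [roll, pitch, yaw] about the fixed x, y, z axes, in that order (R = Rz(yaw) Ry(pitch) Rx(roll)).
In Python, from rig import sense, grab_frame, sign_off, masks_of gives the robot as it stands. The module is installed in compiled form; this text tells all that it offers.
- The arm moves only by the shell command python3 -m inch 'ROWS' [FORCE]. ROWS is JSON, a list of rows, each an object of numbers: "gripper": the finger opening in m, from 0 to 0.0854; "tx", "ty", "tz": the shift along the tool's x, y, z in m; "spin": the turn about the tool's z in degrees. In form: [{"gripper": .., "tx": .., "ty": .., "tz": .., "spin": ..}, ...]. A call has exactly 8 rows; each row shifts and turns the commanded pose from where the row before left it, along the tool's axes as they then stand; what a row does not reach is not made up. A row lasts 1/10 s, in which the tool goes at most 50 mm and 8.59 degrees, less where a joint would pass 70% of its speed; a pose out of reach is approached as far as the arm can. A call is refused whole if a number of a shift passes 0.05 or a number of a turn 8.59, either way. A call with a gripper value outside its range is refused whole. The fingers move at their own pace and stop on an object; FORCE is the grip in N (left out, the last holds). Time passes only in rows, so rows that do not move let the fingers close, or fill a call up. It gives the time, the measured TCP pose, the force and the opening at its end, in the units of the state.
- sense(): the state, without advancing time (a new reading comes with each control period).
- grab_frame(name): name is "scene" or "top" or "wrist"; returns a dict with "pixels" (480x640x3 uint8, red, green, blue), "K" (3x3 intrinsics, pixels), "extrinsics" (4x4, takes a point from camera to world coordinates). Camera axes: x right, y down, z forward; pixel columns grow to the right and rows downward; lengths in mm; the calibration is good to about 2 mm. The wrist camera is an equidistant fisheye: a pixel r from the principal point sees the ray r / f radians off the axis. A picture is of the moment at which its call begins. There is no depth.
- sign_off(): hands the job in, once; it reports no verdict.
Trained networks look in the newest picture that a camera, given by its name, has taken for a name from the list of things; names that differ only in an ending like _2 or _b are one class to them, and where a whole thing is asked for, a point or a joint stands for the part that bears it (a point fixed in the world has none). Each returns a list of dicts, best first, with "conf" (0 to 1); they miss things now and then, are a little off and sometimes report something else, mostly with a low value. They report only what shows in the picture. A call takes as long as a camera call.
- masks_of(camera, target): "pixels" (480x640 bool, what is visible of it) and "centre" ([row, column] in pixels, amid what is visible of it).
The state is a dict: "clock": time; "qpos": joint angles; "qvel": joint speeds; "joint_efforts": joint torques, N m; "eef_pos": TCP position; "tcp_rot": TCP orientation; "contact_force": force on the tool from outside, world axes, zero at the start; "wrist_torque": the same for the moment, N m; "opening": opening from 0.0 (shut) to 1.0 (fully open).
Only numpy, scipy, OpenCV 4.12 (cv2) and the standard library are available. Lean on these libraries where they do the work, as an engineer would, in place of code of your own. Each camera call takes 0.05 s, during which the arm holds its last target.

## Task

First, before touching any die, feel down to the bottom of the snap press's blind die socket with the depth rod, hold it there a moment to read the depth, and put the rod back upright in its hole in the tool block. Then fit the one lower die whose face comes level with the work rest when it stands on the socket's bottom, and let go of it. Leave the other two dies in their stand, and do not disturb the bottle, the jar or the mallet.

Things in the scene. Friction and masses are not known exactly. Their poses are not given: they have to be found in the camera images.
- press: Bench snap press bolted down, a dark iron C-frame. Origin: on the die socket's axis at bench level; z up, x from the open throat towards the column. Base 14 mm thick, x -50 to 185 mm, y -60 to 60. On it a steel anvil block, 64 x 64 mm, centred on the origin, its flat top 74 mm above the bench, with the round die socket in the middle.
- socket (a point): Mouth of the die socket: centre of the round hole, level with the top of the anvil block, 74 mm above the bench, z up. Vertical blind hole 17.5 mm wide with a 2 mm bevel at the mouth and a flat, rigid steel bottom. It is 24, 32 or 40 mm deep; which one cannot be seen and changes each time.
- rest (a point): Point on the top of the work rest, 28 mm from the socket's axis towards the column, 104 mm above the bench (30 mm above the anvil block). The rest is a level steel plate, 8 mm thick, press x 24 to 95 mm, y -55 to 55. A die is right when its upper face is level with this top, so that the work lies flat.
- ram_end (a point): Lower end of the ram, which hangs still, straight above the socket: 26 mm thick, end 234 mm above the bench (160 mm above the anvil block), top at 345 mm. It runs in the head, 70 mm wide (press x -30 to 170 mm, 262 to 322 mm above the bench). A hand straight above the socket would strike these: it must lean out of the throat, about 40 degrees towards press -x, what it holds staying upright.
- column (a point): Middle of the column's front face, 95 mm behind the socket's axis, 180 mm above the bench. The column fills press x 95 to 170 mm, y -35 to 35, from the base up to the head. A hub and a lever stick out of the head's -y side, the lever leaning up and back to 425 mm. The throat is open towards -x and to both y sides.
- rod: Depth rod, standing upright in the tool block: plain steel shaft 8 mm thick from the flat tip (0, bevelled 1.5 mm) to 48 mm, then a grooved round steel handle 14 mm thick from 48 to 92 mm. 60 g. Origin at the centre of the tip, z along the rod to the handle end.
- rod_tip (a point): Lower end of the depth rod, on its axis.
- tool_block: Wooden tool block 80 x 70 mm, 50 mm high, fixed to the bench; origin at the centre of its underside, z up. The rod's hole is 12 mm from the centre on the -x side: 10.5 mm wide, 35 mm deep, with a 3 mm bevel at the mouth; with the rod home, its handle starts 13 mm above the block. Three dark spots on the top are shallow marks, not holes.
- rod_home (a point): Bottom centre of the rod's hole in the tool block, 15 mm above the bench: where the rod's tip stands when it is put away.
- die_stand: Wooden die stand 50 x 190 mm (x, y), 30 mm high, fixed to the bench; origin at the centre of its underside. Three round holes 17.5 mm wide, 12 mm deep, in a row along y at -62, 0 and +62 mm, in which the dies stand upright in any order, their lower ends 18 mm above the bench.
- die_short: Lower die, a plain steel cylinder 16 mm thick and 54 mm long, 85 g on average, standing upright in the die stand (42 mm of it shows). Origin at the centre of its lower end (bevelled 2 mm), z along it to the working face. The three dies differ only in length: 54, 62 and 70 mm; this one is level with the work rest in a socket 24 mm deep.
- die_short_face (a point): Centre of that die's upper, working face.
- die_mid: Lower die, a plain steel cylinder 16 mm thick and 62 mm long, 97 g on average, standing upright in the die stand (50 mm of it shows). Origin at the centre of its lower end (bevelled 2 mm), z along it to the working face. The three dies differ only in length: 54, 62 and 70 mm; this one is level with the work rest in a socket 32 mm deep.
- die_mid_face (a point): Centre of that die's upper, working face.
- die_long: Lower die, a plain steel cylinder 16 mm thick and 70 mm long, 110 g on average, standing upright in the die stand (58 mm of it shows). Origin at the centre of its lower end (bevelled 2 mm), z along it to the working face. The three dies differ only in length: 54, 62 and 70 mm; this one is level with the work rest in a socket 40 mm deep.
- die_long_face (a point): Centre of that die's upper, working face.
- dye_bottle: Bystander: small brown dye bottle with a black cap, 42 mm wide, 95 mm high, loose. Origin at the centre of its underside.
- glue_jar: Bystander: white glue jar, 66 mm wide, 65 mm high, loose. Origin at the centre of its underside.
- mallet: Bystander: white plastic-headed mallet lying on the bench, about 200 mm long, head 52 mm thick, 80 mm wide, loose. Origin under the handle; the handle lies towards its -x, the head at +75 mm.

How it is judged:
By the outcome, as a careful person would: the job done as asked, in the order asked, and still so for the second after the job is handed in, with the robot touching nothing.
It also fails if it takes over 72 s, if anything falls off the work surface, if the arm or the gripper's body presses on something with over 40 N, if the wrist force passes 120 N, or if a joint passes its speed limit or range.

## Working session

There is one attempt and no reset: what is moved stays moved. The work goes in short steps, Python scripts to look and compute and a shell command to move; the robot and the scene stay as the last step left them, time stands still between calls to the robot, and variables do not carry over. Pictures are saved under pics/ and viewed, and the job is handed in when it is done.

```bash
mkdir -p pics; ls; python3 - <<'E'
from rig import sense, grab_frame
import cv2
s=sense(); print({k:(v if not hasattr(v,'round') else v) for k,v in s.items()})
for n in ["scene","top","wrist"]:
    f=grab_frame(n); cv2.imwrite(f"pics/{n}0.png",f["pixels"][:,:,::-1]); print(n,f["K"],f["extrinsics"])
E
```

```text
pics
{'clock': 0.0, 'qpos': array([-1.24841182e+00,  3.53639804e-01,  1.63417054e+00, -1.54261363e-05,
        1.15517555e+00, -2.39460293e-03]), 'qvel': array([-9.58084379e-04, -9.46190409e-06, -7.03974148e-04, -5.14618942e-04,
        2.67590945e-03, -1.94060040e-03]), 'joint_efforts': array([-1.08431213e-03, -6.05242109e+01, -3.42070198e+01, -6.65520179e-05,
        9.12227231e-03, -5.62369632e-05]), 'eef_pos': array([ 199.28084093, -591.86242461,  230.55130668]), 'tcp_rot': array([-3.14019938e+00,  1.07678588e-05,  3.24785357e-01]), 'contact_force': array([ 0.410565  , -0.34567518, -0.25936331]), 'wrist_torque': array([-0.02564419,  0.0046526 ,  0.00539568]), 'opening': 0.9965100412495875}
scene [[447.95160944   0.         321.47579595]
 [  0.         447.95160944 234.39569268]
 [  0.           0.           1.        ]] [[ 3.82875409e-01  6.60809249e-01 -6.45552134e-01  1.18314575e+03]
 [ 9.23789438e-01 -2.70534011e-01  2.70969413e-01 -2.38137343e+02]
 [ 4.41528626e-03 -7.00101768e-01 -7.14029425e-01  8.24489307e+02]
 [ 0.00000000e+00  0.00000000e+00  0.00000000e+00  1.00000000e+00]]
top [[607.23745543   0.         323.43310327]
 [  0.         607.23745543 229.86167007]
 [  0.           0.           1.        ]] [[ 1.54486196e-02 -9.82333715e-01  1.86498825e-01  2.25800708e+02]
 [-9.99840990e-01 -1.35153731e-02  1.16330834e-02  2.41984012e+01]
 [-8.90696885e-03 -1.86648885e-01 -9.82386309e-01  1.77292602e+03]
 [ 0.00000000e+00  0.00000000e+00  0.00000000e+00  1.00000000e+00]]
wrist [[371.64829954   0.         320.94867913]
 [  0.         371.64829954 240.56573105]
 [  0.           0.           1.        ]] [[ 3.18497112e-01 -9.05955600e-01 -2.78933756e-01  2.70952526e+02]
 [-9.47923092e-01 -3.04763341e-01 -9.25263122e-02 -5.69335079e+02]
 [-1.18405249e-03  2.93877111e-01 -9.55842477e-01  3.72233904e+02]
 [ 0.00000000e+00  0.00000000e+00  0.00000000e+00  1.00000000e+00]]
```

View pics/scene0.png

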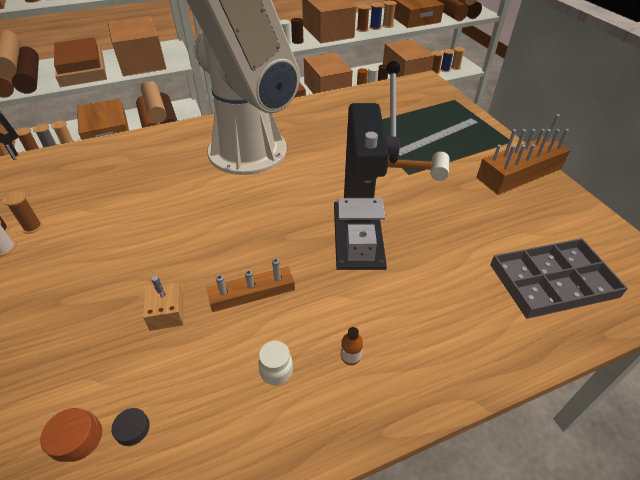

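View pics/top0.png

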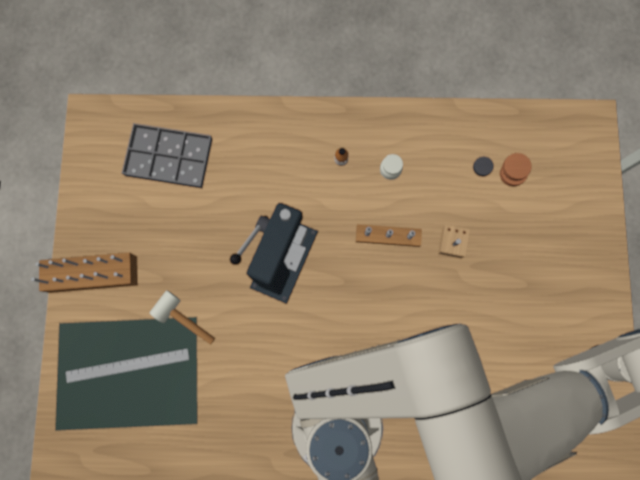

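View pics/wrist0.png

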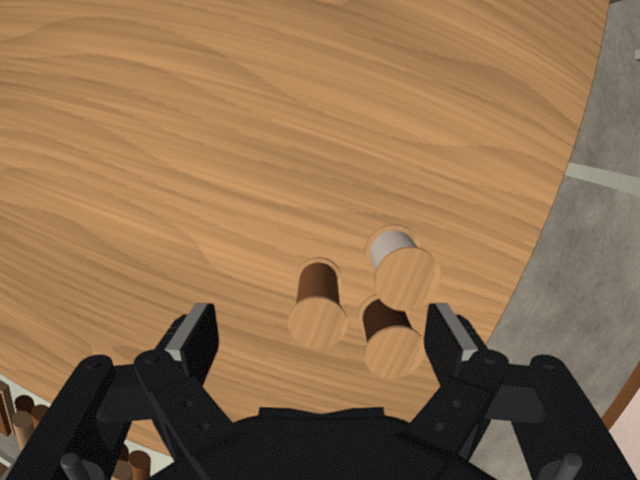

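```bash
cat > h.py <<'E'
import numpy as np, cv2
from rig import sense, grab_frame, sign_off, masks_of
from scipy.optimize import least_squares
from scipy.spatial.transform import Rotation as Rot
def proj(f,P):
    P=np.atleast_2d(P); T=np.linalg.inv(f["extrinsics"]); c=P@T[:3,:3].T+T[:3,3]
    K=f["K"]
    return np.c_[K[0,0]*c[:,0]/c[:,2]+K[0,2],K[1,1]*c[:,1]/c[:,2]+K[1,2]]
def ray(f,u,v):
    K=f["K"];d=np.array([(u-K[0,2])/K[0,0],(v-K[1,2])/K[1,1],1.]);E=f["extrinsics"]
    d=E[:3,:3]@d; return E[:3,3],d/np.linalg.norm(d)
def atz(f,u,v,z):
    o,d=ray(f,u,v); return o+d*(z-o[2])/d[2]
def wproj(f,P):
    P=np.atleast_2d(P); T=np.linalg.inv(f["extrinsics"]); c=P@T[:3,:3].T+T[:3,3]
    K=f["K"]; th=np.arctan2(np.hypot(c[:,0],c[:,1]),c[:,2]); ph=np.arctan2(c[:,1],c[:,0])
    return np.c_[K[0,0]*th*np.cos(ph)+K[0,2],K[1,1]*th*np.sin(ph)+K[1,2]]
def wray(f,u,v):
    K=f["K"];x=(u-K[0,2])/K[0,0];y=(v-K[1,2])/K[1,1];r=np.hypot(x,y)+1e-12
    d=np.array([np.sin(r)*x/r,np.sin(r)*y/r,np.cos(r)]);E=f["extrinsics"];return E[:3,3],E[:3,:3]@d
def save(f,n,crop=None,k=1):
    im=np.ascontiguousarray(f["pixels"][:,:,::-1])
    if crop: x0,y0,x1,y1=crop; im=cv2.resize(im[y0:y1,x0:x1],None,fx=k,fy=k,interpolation=cv2.INTER_CUBIC)
    cv2.imwrite(f"pics/{n}.png",im)
E
python3 - <<'E'
from h import *
import pickle
F={}
for n in ["scene","top"]:
    F[n]=grab_frame(n)
    for t in ["press","tool_block","die_stand","rod","die_short","die_mid","die_long","dye_bottle","glue_jar","mallet"]:
        for m in masks_of(n,t)[:3]:
            p=m["pixels"]; ys,xs=np.nonzero(p)
            print(n,t,round(m["conf"],2),np.round(m["centre"]),len(xs),xs.min(),xs.max(),ys.min(),ys.max())
            F.setdefault("m",{}).setdefault((n,t),[]).append(m)
pickle.dump(F,open("f0.pkl","wb"))
save(F["scene"],"sc_press",(300,80,440,280),4)
save(F["scene"],"sc_stand",(130,250,310,340),4)
save(F["top"],"tp_a",(220,190,480,310),3)
print(sense()["clock"])
E
```

```text
scene press 0.66 [286. 157.] 149 151 163 276 297
scene press 0.55 [184. 364.] 7767 334 399 61 270
scene tool_block 0.97 [308. 168.] 1527 143 183 283 330
scene die_stand 0.69 [288. 246.] 1935 207 294 267 311
scene rod 0.75 [306. 166.] 1596 143 183 283 329
scene rod 0.57 [285. 159.] 156 152 164 276 297
scene rod 0.52 [184. 362.] 7825 334 399 61 269
scene die_short 0.52 [281. 250.] 119 245 253 270 287
scene die_long 0.63 [284. 157.] 118 152 162 276 294
scene die_long 0.57 [268. 278.] 131 273 280 260 280
scene dye_bottle 0.62 [346. 352.] 641 340 362 328 364
scene glue_jar 0.83 [359. 276.] 1248 259 292 342 385
scene mallet 0.71 [167. 433.] 835 388 448 152 180
scene mallet 0.62 [184. 367.] 7877 334 400 61 270
scene mallet 0.22 [285. 221.] 142 216 225 275 294
top press 0.74 [251. 276.] 4699 230 317 202 303
top tool_block 0.89 [239. 453.] 729 440 468 225 257
top die_stand 0.67 [234. 388.] 1088 356 421 224 246
top die_stand 0.46 [236. 411.] 35 408 414 231 237
top rod 0.57 [240. 457.] 35 453 460 239 245
top rod 0.37 [167. 392.] 465 380 402 154 179
top die_short 0.75 [316. 174.] 950 150 213 291 343
top die_short 0.45 [232. 390.] 31 387 392 229 236
top die_short 0.42 [165. 392.] 450 380 402 154 179
top die_mid 0.49 [232. 411.] 35 408 413 231 238
top die_long 0.62 [231. 367.] 59 364 371 227 236
top die_long 0.43 [253. 280.] 4812 230 317 202 303
top dye_bottle 0.59 [156. 346.] 204 335 348 147 165
top glue_jar 0.75 [165. 390.] 445 380 402 154 178
top glue_jar 0.71 [239. 454.] 26 454 460 239 244
top glue_jar 0.3 [157. 343.] 223 335 348 147 165
top mallet 0.98 [311. 174.] 937 151 213 291 341
top mallet 0.69 [234. 367.] 35 365 370 228 235
top mallet 0.64 [231. 390.] 33 387 392 230 236
1.25
```

```bash
ls pics
```

```text
sc_press.png
sc_stand.png
scene0.png
top0.png
tp_a.png
wrist0.png
```

View pics/sc_press.png

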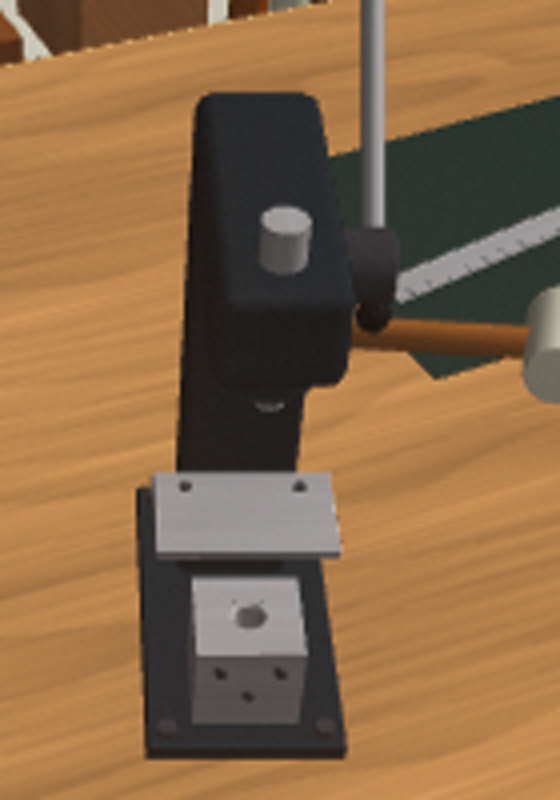

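View pics/sc_stand.png

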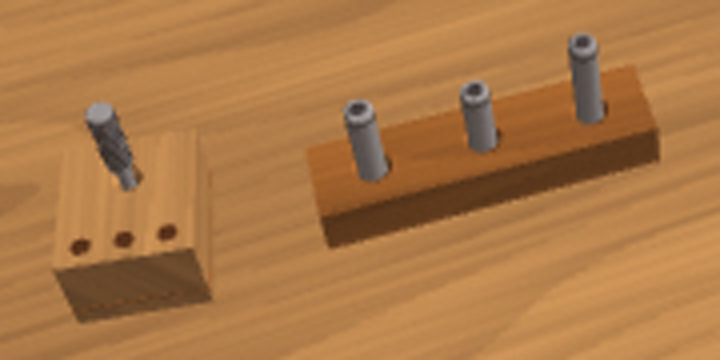

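View pics/tp_a.png

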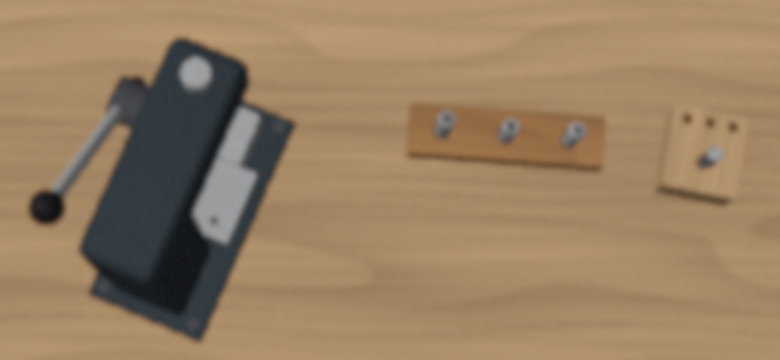

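```bash
cat > fit.py <<'E'
from h import *
import pickle
F=pickle.load(open("f0.pkl","rb"))
def fit(obs,x0):
    def P(x,p): c,s=np.cos(x[2]),np.sin(x[2]); p=np.array(p,float); return np.array([x[0]+c*p[0]-s*p[1],x[1]+s*p[0]+c*p[1],p[2]])
    def r(x): return np.concatenate([proj(F[c],P(x,p))[0]-np.array(uv) for c,p,uv in obs])
    s=least_squares(r,x0,loss='soft_l1'); return s.x,r(s.x).reshape(-1,2)
S=lambda u,v:(300+u/4-.4,80+v/4-.4)
S2=lambda u,v:(130+u/4-.4,250+v/4-.4)
T=lambda u,v:(220+u/3-.3,190+v/3-.3)
obs=[("scene",(32,32,74),S(191,579)),("scene",(32,-32,74),S(299,577)),("scene",(-32,-32,74),S(306,656)),("scene",(-32,32,74),S(192,654)),
("scene",(0,0,74),S(250,616)),
("scene",(95,55,104),S(153,474)),("scene",(95,-55,104),S(331,473)),("scene",(24,-55,104),S(340,551)),("scene",(24,55,104),S(155,551)),
("scene",(-50,60,14),S(146,748)),("scene",(-50,-60,14),S(345,744)),
("top",(-50,60,14),T(293,123)),("top",(185,60,14),T(200,340)),("top",(185,-60,14),T(92,292)),("top",(0,0,345),T(196,73))]
if __name__=="__main__":
    for c in (None,"scene","top"):
        x,r=fit([o for o in obs if c in(None,o[0])],[600,100,2.7]); print("press",c,np.round(x,3)); 
        if c is None: print(np.round(r,1).tolist())
    # dies & rod: face points
    for n,h,uv,tv in [("A",None,(360,107),(446,118)),("B",None,(477,90),(511,126)),("C",None,(583,43),(576,130)),("rod",None,(99,113),(716,153))]:
        o1,d1=ray(F["scene"],*S2(*uv)); o2,d2=ray(F["top"],*T(*tv))
        A=np.c_[d1,-d2]; t=np.linalg.lstsq(A,o2-o1,rcond=None)[0]; print(n,np.round(o1+d1*t[0],1),np.round(o2+d2*t[1],1))
    for z in (30,):
        for n,uv,zz in [("A",(360,107),68),("B",(477,90),60),("C",(583,43),76),("rod",(99,113),107)]:
            print(n,np.round(atz(F["scene"],*S2(*uv),zz),1))
        for n,uv,zz in [("A",(576,130),68),("B",(511,126),60),("C",(446,118),76),("rod",(716,153),107)]:
            print("top",n,np.round(atz(F["top"],*T(*uv),zz),1))
    # stand corners
    o=[("scene",(25,-95,30),S2(328,216)),("scene",(25,95,30),S2(658,128)),("scene",(-25,95,30),S2(635,66)),("scene",(-25,-95,30),S2(306,149)),
       ("top",(25,95,30),T(410,103)),("top",(25,-95,30),T(604,118)),("top",(-25,95,30),T(408,154)),("top",(-25,-95,30),T(601,167))]
    x,r=fit(o,[500,-100,0]); print("stand",x,np.round(r,1).tolist())
E
python3 fit.py
```

```text
press None [537.31  134.773   2.755]
[[-0.2, -0.4], [-0.6, 0.1], [0.1, -0.3], [0.9, 0.3], [-0.7, -0.2], [-0.7, -0.8], [-0.4, -0.6], [0.4, -0.2], [-0.3, -0.2], [-0.3, -0.3], [0.6, 0.6], [0.9, -1.3], [-0.1, 0.0], [-2.0, -0.2], [-0.2, -1.2]]
press scene [537.882 134.698   2.748]
press top [535.449 134.178   2.756]
A [ 540.5 -204.1   76.6] [553.  -83.7  71.4]
B [ 547.1 -142.1   69.8] [ 546.4 -145.5   70. ]
C [572.1 -86.8 111. ] [ 534.1 -200.4  119.4]
rod [ 517.2 -330.   104. ] [ 517.  -331.9  104.4]
A [ 533.1 -203.7   68. ]
B [ 538.9 -140.9   60. ]
C [542.1 -79.4  76. ]
rod [ 519.9 -329.6  107. ]
top A [ 543.7 -207.4   68. ]
top B [ 548.2 -146.5   60. ]
top C [552.1 -83.4  76. ]
top rod [ 516.6 -331.3  107. ]
stand [ 5.46769730e+02 -1.43336119e+02 -6.00990067e-02] [[-2.1, -0.1], [0.0, -0.6], [-0.4, -1.1], [-0.2, -0.8], [-0.4, -0.7], [-0.1, -1.0], [-0.9, -0.9], [0.1, -0.5]]
```

```bash
python3 - <<'E'
from fit import *
for n,uv,tv,hs in [("A",(360,107),(576,130),(72,80,88)),("B",(477,90),(511,126),(72,80,88)),("C",(583,43),(446,118),(72,80,88)),("rod",(99,113),(716,153),(107,))]:
    for z in hs: print(n,z,np.round(atz(F["scene"],*S2(*uv),z)[:2],1),np.round(atz(F["top"],*T(*tv),z)[:2],1))
x=np.array([546.77,-143.3]);a=-.06
for d in(-62,0,62): print(x+d*np.array([-np.sin(a),np.cos(a)]))
# tool block top corners
o=[(35,0)]
R=[]
obs=[("scene",(0,0,50),S2(128,190))]
print("rod hole from scene",atz(F["scene"],*S2(131,186),50)," ")
for uv in [(66,150),(199,131),(210,250),(55,268)]: print(np.round(atz(F["scene"],*S2(*uv),50),1))
E
```

```text
A 72 [ 536.6 -203.9] [ 543.  -206.9]
A 80 [ 543.4 -204.2] [ 541.5 -205.8]
A 88 [ 550.3 -204.6] [ 540.  -204.7]
B 72 [ 549.  -142.4] [ 546.  -145.3]
B 80 [ 555.7 -143.4] [ 544.5 -144.5]
B 88 [ 562.5 -144.4] [ 543.  -143.7]
C 72 [538.6 -78.5] [552.9 -83.7]
C 80 [545.5 -80.2] [551.3 -83.2]
C 88 [552.4 -81.9] [549.8 -82.7]
rod 107 [ 519.9 -329.6] [ 516.6 -331.3]
[ 543.0522316  -205.18843348]
[ 546.77 -143.3 ]
[550.4877684  -81.41156652]
rod hole from scene [ 524.53801021 -328.223739     50.        ]  
[ 486.7 -357.    50. ]
[ 500.9 -288.2   50. ]
[ 581.5 -296.8   50. ]
[ 562.5 -372.1   50. ]
```

```bash
python3 -m inch '[{"tx":0.030,"ty":-0.036},{"tx":0.030,"ty":-0.036},{"tx":0.030,"ty":-0.036},{"tx":0.030,"ty":-0.036},{"tx":0.030,"ty":-0.036},{"tx":0.030,"ty":-0.036},{"tx":0.030,"ty":-0.036},{"tx":0.030,"ty":-0.036}]'
python3 -m inch '[{"tx":0.030,"ty":-0.036,"spin":8.2},{"spin":8.2},{"spin":8.2},{"spin":8.2},{"spin":8.2},{},{},{}]'
python3 -c "
from rig import sense
print(sense())"
```

```text
{'clock': 1.25, 'qpos': array([-1.24841085e+00,  3.53015884e-01,  1.63338144e+00,  1.26558212e-05,
        1.15519866e+00, -2.37707778e-03]), 'qvel': array([-9.35054855e-04,  1.57987217e-03,  1.07348950e-03,  5.62692276e-04,
       -8.02250776e-04, -3.11016344e-06]), 'joint_efforts': array([ 2.19372872e-03, -6.05174875e+01, -3.42434728e+01,  1.85261028e-04,
        1.47975472e-03, -1.59881853e-05]), 'eef_pos': array([ 199.44875536, -592.33540239,  231.2789931 ]), 'tcp_rot': array([-3.14158934e+00, -1.15863837e-05,  3.24757446e-01]), 'contact_force': array([-0.7605893 , -0.04856995,  0.32325861]), 'wrist_torque': array([0.03010254, 0.03402218, 0.01414134]), 'opening': 1.0002258513300497}$[0]: bad value
$[0]: bad value
```

```bash
python3 -m inch '[{"gripper":0.085,"tx":0.030,"ty":-0.036,"tz":0,"spin":0},{"gripper":0.085,"tx":0.030,"ty":-0.036,"tz":0,"spin":0},{"gripper":0.085,"tx":0.030,"ty":-0.036,"tz":0,"spin":0},{"gripper":0.085,"tx":0.030,"ty":-0.036,"tz":0,"spin":0},{"gripper":0.085,"tx":0.030,"ty":-0.036,"tz":0,"spin":0},{"gripper":0.085,"tx":0.030,"ty":-0.036,"tz":0,"spin":0},{"gripper":0.085,"tx":0.030,"ty":-0.036,"tz":0,"spin":0},{"gripper":0.085,"tx":0.030,"ty":-0.036,"tz":0,"spin":0}]'
python3 -c "
from rig import sense
print(sense())"
```

```text
clock: 2.05
eef_pos: [335.3, -241.2, 231.6]
tcp_rot: [3.141, -0.001, 0.324]
contact_force: [0.8, 0.5, -0.2]
opening: 0.992
{'clock': 2.05, 'qpos': array([-6.27184688e-01,  1.16648937e-02,  2.05784578e+00,  7.05971470e-05,
        1.07115648e+00,  6.19271522e-01]), 'qvel': array([ 1.06797339, -0.23985884,  0.24279093,  0.00201339, -0.01350187,
        1.05785992]), 'joint_efforts': array([ -9.9428916 , -32.62032866, -31.49389386,  -0.20392376,
         0.35856745,  -1.86325159]), 'eef_pos': array([ 335.33784907, -241.17795654,  231.56475796]), 'tcp_rot': array([ 3.14087500e+00, -5.87684180e-04,  3.24306533e-01]), 'contact_force': array([ 0.81686298,  0.47029341, -0.21959366]), 'wrist_torque': array([-0.046774  , -0.01979024, -0.03609131]), 'opening': 0.9924341393114023}
```

```bash
python3 -m inch '[{"gripper":0.085,"tx":0.020,"ty":-0.025,"tz":0,"spin":8.2},{"gripper":0.085,"tx":0,"ty":-0.03,"tz":0,"spin":8.2},{"gripper":0.085,"tx":0,"ty":0,"tz":0,"spin":8.2},{"gripper":0.085,"tx":0,"ty":0,"tz":0,"spin":8.2},{"gripper":0.085,"tx":0,"ty":0,"tz":0,"spin":8.2},{"gripper":0.085,"tx":0,"ty":0,"tz":0,"spin":0},{"gripper":0.085,"tx":0,"ty":0,"tz":0,"spin":0},{"gripper":0.085,"tx":0,"ty":0,"tz":0,"spin":0}]'
python3 -c "
from rig import sense
print(sense()['qpos'])"
```

```text
clock: 2.85
eef_pos: [340.5, -183.3, 231.3]
tcp_rot: [3.142, -0.0, -0.388]
contact_force: [0.5, 0.1, -0.6]
opening: 0.998
[-4.97648401e-01 -3.42228669e-02  2.10365325e+00 -9.93549311e-06
  1.07208281e+00  1.46085687e+00]
```

```bash
python3 -m inch '[{"gripper":0.085,"tx":-0.03,"ty":-0.025,"tz":0,"spin":0},{"gripper":0.085,"tx":-0.04,"ty":-0.015,"tz":0,"spin":0},{"gripper":0.085,"tx":-0.04,"ty":0,"tz":0,"spin":0},{"gripper":0.085,"tx":-0.03,"ty":0,"tz":0,"spin":0},{"gripper":0.085,"tx":-0.03,"ty":0,"tz":0,"spin":0},{"gripper":0.085,"tx":0,"ty":0,"tz":0,"spin":0},{"gripper":0.085,"tx":0,"ty":0,"tz":0,"spin":0},{"gripper":0.085,"tx":0,"ty":0,"tz":0,"spin":0}]'
python3 -c "
from rig import sense
print(sense()['qpos'])"
```

```text
clock: 3.65
eef_pos: [199.5, -81.9, 231.6]
tcp_rot: [-3.142, -0.001, -0.39]
contact_force: [-0.0, 0.1, -0.0]
opening: 0.995
[-3.96453827e-01 -3.94819975e-01  2.36025750e+00  4.37206628e-05
  1.17504275e+00  1.56433467e+00]
```

```bash
cat > kin.py <<'E'
from h import *
D=np.array([(.3530,1.6334,624.96,231.28),(-.0342,2.1037,386.7,231.3),(-.3948,2.3603,215.7,231.6),(0.01166,2.0578,413.1,231.6)])
def wr(p,j2,j3):
    a,L1,L2,ph,zc=p; return a+L1*np.sin(j2)+L2*np.sin(j2+j3+ph), zc+L1*np.cos(j2)+L2*np.cos(j2+j3+ph)
def r(p):
    x,z=wr(p,D[:,0],D[:,1]); return np.r_[x-D[:,2],z-D[:,3]]
s=least_squares(r,[50,400,400,0,200]); P=s.x
if __name__=="__main__": print(P,s.fun)
E
python3 kin.py
```

```text
[ 9.42354585e-01  5.67517388e+02  4.97103462e+02  1.18650101e-01
 -4.81265568e+01] [ 0.01279681  0.1817462  -0.01021347 -0.18432954 -0.00696556 -0.00399727
  0.00546105  0.00550178]
```

```bash
python3 -m inch '[{"gripper":0.085,"tx":0.01,"ty":0,"tz":-0.048,"spin":0},{"gripper":0.085,"tx":0.01,"ty":0,"tz":-0.048,"spin":0},{"gripper":0.085,"tx":0.01,"ty":0,"tz":-0.048,"spin":0},{"gripper":0.085,"tx":0.01,"ty":0,"tz":-0.048,"spin":0},{"gripper":0.085,"tx":0.01,"ty":0,"tz":-0.048,"spin":0},{"gripper":0.085,"tx":0.01,"ty":0,"tz":-0.048,"spin":0},{"gripper":0.085,"tx":0.01,"ty":0,"tz":-0.048,"spin":0},{"gripper":0.085,"tx":0.01,"ty":0,"tz":-0.048,"spin":0}]'
python3 -c "
from rig import sense
print(sense()['qpos'])"
```

```text
clock: 4.45
eef_pos: [273.9, -112.6, 617.1]
tcp_rot: [-3.142, 0.0, -0.39]
contact_force: [0.6, 0.2, 0.6]
opening: 1.0
[-3.94943216e-01 -3.30987718e-01  1.52268945e+00  1.55012992e-06
  1.95019872e+00  1.56607826e+00]
```

```bash
python3 -m inch '[{"gripper":0.085,"tx":0,"ty":0,"tz":-0.05,"spin":0},{"gripper":0.085,"tx":0,"ty":0,"tz":-0.05,"spin":0},{"gripper":0.085,"tx":0,"ty":0,"tz":-0.05,"spin":0},{"gripper":0.085,"tx":0,"ty":0,"tz":-0.05,"spin":0},{"gripper":0.085,"tx":0,"ty":0,"tz":-0.05,"spin":0},{"gripper":0.085,"tx":0,"ty":0,"tz":-0.05,"spin":0},{"gripper":0.085,"tx":0,"ty":0,"tz":-0.05,"spin":0},{"gripper":0.085,"tx":0,"ty":0,"tz":-0.05,"spin":0}]'
python3 -c "
from rig import sense
print(sense()['qpos'])"
```

```text
clock: 5.25
eef_pos: [275.6, -113.2, 950.3]
tcp_rot: [3.141, -0.051, -0.39]
contact_force: [-0.7, 0.4, -0.9]
opening: 0.996
[-3.95011984e-01  5.67048753e-02  3.48007802e-01  5.74767741e-05
  2.68635468e+00  1.56610767e+00]
```

```bash
python3 -m inch '[{"gripper":0.085,"tx":-0.003,"ty":-0.0445,"tz":0.02,"spin":-8.5},{"gripper":0.085,"tx":-0.003,"ty":-0.0445,"tz":0.02,"spin":-8.5},{"gripper":0.085,"tx":-0.003,"ty":-0.0445,"tz":0.02,"spin":-8.5},{"gripper":0.085,"tx":-0.003,"ty":-0.0445,"tz":0.02,"spin":-8.5},{"gripper":0.085,"tx":-0.003,"ty":-0.0445,"tz":0.02,"spin":-8.5},{"gripper":0.085,"tx":-0.003,"ty":-0.0445,"tz":0,"spin":-8.5},{"gripper":0.085,"tx":-0.003,"ty":-0.0445,"tz":0,"spin":-8.5},{"gripper":0.085,"tx":-0.003,"ty":-0.0445,"tz":0,"spin":-8.5}]'
python3 -c "
from rig import sense
print(sense()['qpos'])"
```

```text
clock: 6.05
eef_pos: [211.2, 218.5, 841.6]
tcp_rot: [3.102, -0.014, 0.795]
contact_force: [1.6, 1.0, 0.2]
opening: 0.995
[ 0.84251936 -0.13376994  0.87008324 -0.05883941  2.39234936  1.57563687]
```

```bash
python3 -m inch '[{"gripper":0.085,"tx":-0.003,"ty":-0.0445,"tz":0,"spin":-8.5},{"gripper":0.085,"tx":-0.003,"ty":-0.0445,"tz":0,"spin":-8.5},{"gripper":0.085,"tx":-0.003,"ty":-0.0445,"tz":0,"spin":-8.5},{"gripper":0.085,"tx":-0.003,"ty":-0.0445,"tz":0,"spin":-8.5},{"gripper":0.085,"tx":-0.003,"ty":-0.0445,"tz":0,"spin":-8.5},{"gripper":0.085,"tx":-0.003,"ty":-0.0445,"tz":0,"spin":-8.5},{"gripper":0.085,"tx":-0.003,"ty":-0.0445,"tz":0,"spin":-8.5},{"gripper":0.085,"tx":-0.003,"ty":-0.0445,"tz":0,"spin":-8.5}]'
python3 -m inch '[{"gripper":0.085,"tx":-0.003,"ty":-0.0445,"tz":0,"spin":-8.5},{"gripper":0.085,"tx":-0.003,"ty":-0.0445,"tz":0,"spin":-8.5},{"gripper":0.085,"tx":-0.003,"ty":-0.0445,"tz":0,"spin":-8.5},{"gripper":0.085,"tx":0,"ty":-0.02,"tz":0,"spin":-4},{"gripper":0.085,"tx":0,"ty":0,"tz":-0.05,"spin":0},{"gripper":0.085,"tx":0,"ty":0,"tz":-0.05,"spin":0},{"gripper":0.085,"tx":0,"ty":0,"tz":-0.05,"spin":0},{"gripper":0.085,"tx":0,"ty":0,"tz":-0.05,"spin":0}]'
python3 -c "
from rig import sense
print(sense()['qpos'])"
```

```text
clock: 6.85
eef_pos: [-121.5, 282.8, 827.6]
tcp_rot: [3.112, 0.032, 1.981]
contact_force: [-0.1, 0.8, 0.5]
opening: 0.996
clock: 7.65
eef_pos: [-246.9, 192.5, 940.1]
tcp_rot: [3.129, -0.014, 2.491]
contact_force: [0.3, -0.1, -0.1]
opening: 0.998
[ 2.48828973  0.07896683  0.3607167  -0.02860883  2.68741697  1.54257409]
```

```bash
python3 -m inch '[{"gripper":0.085,"tx":0,"ty":-0.02,"tz":-0.04,"spin":-3},{"gripper":0.085,"tx":0,"ty":-0.01,"tz":-0.05,"spin":-3},{"gripper":0.085,"tx":0,"ty":0,"tz":-0.05,"spin":0},{"gripper":0.085,"tx":0,"ty":0,"tz":-0.05,"spin":0},{"gripper":0.085,"tx":0,"ty":0,"tz":-0.05,"spin":0},{"gripper":0.085,"tx":0,"ty":0,"tz":-0.05,"spin":0},{"gripper":0.085,"tx":0,"ty":0,"tz":-0.05,"spin":0},{"gripper":0.085,"tx":0,"ty":0,"tz":-0.05,"spin":0}]'
python3 -c "
from rig import sense
print(sense()['qpos'])"
```

```text
clock: 8.45
eef_pos: [-214.8, 134.1, 999.3]
tcp_rot: [3.118, -0.236, 2.598]
contact_force: [0.6, -0.1, -0.3]
opening: 0.997
[ 2.6152969   0.01777474  0.19787153 -0.06400597  2.68907834  1.52997309]
```

```bash
python3 -m inch '[{"gripper":0.085,"tx":-0.01,"ty":0,"tz":-0.048,"spin":0},{"gripper":0.085,"tx":-0.01,"ty":0,"tz":-0.048,"spin":0},{"gripper":0.085,"tx":-0.01,"ty":0,"tz":-0.048,"spin":0},{"gripper":0.085,"tx":-0.01,"ty":0,"tz":-0.048,"spin":0},{"gripper":0.085,"tx":-0.01,"ty":0,"tz":-0.048,"spin":0},{"gripper":0.085,"tx":-0.01,"ty":0,"tz":-0.048,"spin":0},{"gripper":0.085,"tx":-0.01,"ty":0,"tz":-0.048,"spin":0},{"gripper":0.085,"tx":-0.01,"ty":0,"tz":-0.048,"spin":0}]'
python3 -c "
from rig import sense
print(sense()['qpos'])"
```

```text
clock: 9.25
eef_pos: [-76.0, 52.4, 1033.3]
tcp_rot: [3.112, -0.44, 2.604]
contact_force: [-0.8, -0.3, 0.4]
opening: 0.995
[ 2.55533464 -0.20949707  0.22126429 -0.02081371  2.68901858  1.50844362]
```

```bash
python3 -m inch '[{"gripper":0.085,"tx":-0.015,"ty":0,"tz":-0.047,"spin":0},{"gripper":0.085,"tx":-0.015,"ty":0,"tz":-0.047,"spin":0},{"gripper":0.085,"tx":-0.015,"ty":0,"tz":-0.047,"spin":0},{"gripper":0.085,"tx":-0.015,"ty":0,"tz":-0.047,"spin":0},{"gripper":0.085,"tx":-0.015,"ty":0,"tz":-0.047,"spin":0},{"gripper":0.085,"tx":-0.015,"ty":0,"tz":-0.047,"spin":0},{"gripper":0.085,"tx":-0.015,"ty":0,"tz":-0.047,"spin":0},{"gripper":0.085,"tx":-0.015,"ty":0,"tz":-0.047,"spin":0}]'
python3 -c "
from rig import sense
s=sense();print(s['qpos'],s['qvel'])"
```

```text
clock: 10.05
eef_pos: [79.0, -47.0, 1021.2]
tcp_rot: [3.093, -0.643, 2.613]
contact_force: [-0.2, -0.1, 0.6]
opening: 0.995
[ 2.55941924 -0.47675113  0.28468997 -0.03823215  2.68911517  1.49338852] [-5.14455658e-03 -3.16746331e-01  5.46491093e-02 -1.54841633e-02
 -1.76385981e-04 -1.99226462e-02]
```

```bash
python3 -m inch '[{"gripper":0.085,"tx":-0.015,"ty":0,"tz":-0.047,"spin":0},{"gripper":0.085,"tx":-0.015,"ty":0,"tz":-0.047,"spin":0},{"gripper":0.085,"tx":-0.015,"ty":0,"tz":-0.047,"spin":0},{"gripper":0.085,"tx":0.015,"ty":0,"tz":0.047,"spin":0},{"gripper":0.085,"tx":0.015,"ty":0,"tz":0.047,"spin":0},{"gripper":0.085,"tx":0.015,"ty":0,"tz":0.047,"spin":0},{"gripper":0.085,"tx":0.015,"ty":0,"tz":0.047,"spin":0},{"gripper":0.085,"tx":0.015,"ty":0,"tz":0.047,"spin":0}]'
cat >> kin.py <<'E'
LO=np.array([-2.63,-.92,.06,-1.3,0,-3.02]);HI=np.array([2.63,2.1,2.66,4.44,2.69,3.02])
def fk(q,sg=(1,1),L3=342.):
    a,L1,L2,ph,zc=P
    r=a+L1*np.sin(q[1])+L2*np.sin(q[1]+q[2]+ph); z=zc+L3+L1*np.cos(q[1])+L2*np.cos(q[1]+q[2]+ph)
    A=Rot.from_euler('z',q[0])*Rot.from_euler('y',q[1]+q[2])*Rot.from_euler('z',sg[0]*q[3])*Rot.from_euler('y',q[4])*Rot.from_euler('z',sg[1]*q[5]+OFF)
    p=Rot.from_euler('z',q[0]).apply([r,0,z])+A.apply([0,0,L3]); return p,A
OFF=np.pi/2
def ik(p,A,q0,L3=342.):
    def f(q):
        pp,AA=fk(q,SG,L3); return np.r_[(pp-p)/100,(A.inv()*AA).as_rotvec()*2]
    s=least_squares(f,np.clip(q0,LO+1e-3,HI-1e-3),bounds=(LO,HI)); return s.x,np.abs(s.fun).max()
SG=(1,1)
E
python3 - <<'E'
from kin import *
import kin
s=sense(); q=s['qpos']; print(np.round(q,3),np.round(s['eef_pos'],1),np.round(s['tcp_rot'],3))
A0=Rot.from_euler('xyz',s['tcp_rot']); print("z",A0.as_matrix()[:,2])
for sg in [(1,1),(1,-1),(-1,1),(-1,-1)]:
  for o in (0,np.pi/2,np.pi,-np.pi/2):
    kin.OFF=o; p,A=fk(q,sg); print(sg,round(o,2),np.round(p,1),np.round((A0.inv()*A).magnitude(),3))
E
```

```text
clock: 10.85
eef_pos: [-33.7, 29.6, 889.3]
tcp_rot: [3.081, -0.72, 2.619]
contact_force: [-0.7, 0.6, 1.8]
opening: 0.994
[ 2.563 -0.779  1.112 -0.027  2.086  1.515] [-33.7  29.6 889.3] [ 3.081 -0.72   2.619]
z [-0.54037671  0.38073729 -0.75035467]
(1, 1) 0 [-33.7  31.4 888.5] 1.571
(1, 1) 1.57 [-33.7  31.4 888.5] 0.0
(1, 1) 3.14 [-33.7  31.4 888.5] 1.571
(1, 1) -1.57 [-33.7  31.4 888.5] 3.142
(1, -1) 0 [-33.7  31.4 888.5] 1.682
(1, -1) 1.57 [-33.7  31.4 888.5] 3.03
(1, -1) 3.14 [-33.7  31.4 888.5] 1.46
(1, -1) -1.57 [-33.7  31.4 888.5] 0.111
(-1, 1) 0 [-42.3  18.2 888.5] 1.597
(-1, 1) 1.57 [-42.3  18.2 888.5] 0.053
(-1, 1) 3.14 [-42.3  18.2 888.5] 1.545
(-1, 1) -1.57 [-42.3  18.2 888.5] 3.115
(-1, -1) 0 [-42.3  18.2 888.5] 1.656
(-1, -1) 1.57 [-42.3  18.2 888.5] 3.057
(-1, -1) 3.14 [-42.3  18.2 888.5] 1.486
(-1, -1) -1.57 [-42.3  18.2 888.5] 0.097
```

```bash
cat > plan.py <<'E'
from kin import *
def run(q,A,wps,spins=None,step=25,verbose=True):
    p,_=fk(q); 
    for i,w in enumerate(wps):
        w=np.array(w,float); n=max(1,int(np.ceil(np.linalg.norm(w-p)/step))); sp=0 if spins is None else spins[i]
        p0=p.copy();A0=A; mx=0
        for k in range(1,n+1):
            pp=p0+(w-p0)*k/n; AA=A0*Rot.from_euler('z',sp*k/n,degrees=True)
            qn,e=ik(pp,AA,q); mx=max(mx,np.abs(qn-q).max()); 
            if e>.02: print("ERR",np.round(pp),e,np.round(qn,2))
            q=qn
        p=w;A=A0*Rot.from_euler('z',sp,degrees=True)
        print(np.round(w),np.round(q,2),"maxstep",round(mx,3),n)
    return q,A
E
python3 - <<'E'
from plan import *
s=sense(); q=s['qpos']; A=Rot.from_euler('xyz',s['tcp_rot'])
run(q,A,[(-300,215,750),(-200,430,700),(0,500,650),(300,450,650),(480,200,600),(500,0,550),(550,-200,400),(520,-330,300)])
print()
run(q,A,[(-300,215,750),(-200,430,700),(0,500,650),(300,450,650),(480,200,600),(500,0,550),(550,-200,400),(520,-330,300)],[0,0,0,0,60,60,60,0])
E
```

```text
[-300.  215.  750.] [ 2.51 -0.55  1.52  0.01  1.45  1.48] maxstep 0.408 15
[-200.  430.  700.] [ 1.62 -0.33  1.52  0.55  1.46  0.67] maxstep 0.156 10
[  0. 500. 650.] [ 1.11 -0.15  1.49  0.71  1.64  0.19] maxstep 0.073 9
[300. 450. 650.] [ 0.58  0.15  1.2   0.74  1.98 -0.2 ] maxstep 0.053 13
[480. 200. 600.] [ 0.1   0.31  1.1   0.58  2.23 -0.68] maxstep 0.041 13
[500.   0. 550.] [-0.19  0.36  1.13  0.37  2.29 -1.06] maxstep 0.043 9
[ 550. -200.  400.] [-0.42  0.6   1.07  0.15  2.18 -1.41] maxstep 0.04 11
[ 520. -330.  300.] [-0.58  0.72  1.08  0.03  2.07 -1.6 ] maxstep 0.031 7

[-300.  215.  750.] [ 2.51 -0.55  1.52  0.01  1.45  1.48] maxstep 0.408 15
[-200.  430.  700.] [ 1.62 -0.33  1.52  0.55  1.46  0.67] maxstep 0.156 10
[  0. 500. 650.] [ 1.11 -0.15  1.49  0.71  1.64  0.19] maxstep 0.073 9
[300. 450. 650.] [ 0.58  0.15  1.2   0.74  1.98 -0.2 ] maxstep 0.053 13
[480. 200. 600.] [0.1  0.31 1.1  0.58 2.23 0.37] maxstep 0.048 13
[500.   0. 550.] [-0.19  0.36  1.13  0.37  2.29  1.04] maxstep 0.075 9
[ 550. -200.  400.] [-0.42  0.6   1.07  0.15  2.18  1.74] maxstep 0.071 11
[ 520. -330.  300.] [-0.58  0.72  1.08  0.03  2.07  1.54] maxstep 0.031 7
```

```bash
cat >> plan.py <<'E'
def tool(d,A): return np.round(A.inv().apply(d)/1000,4)
def now(): s=sense(); return s['qpos'],np.array(s['eef_pos']),Rot.from_euler('xyz',s['tcp_rot'])
E
python3 - <<'E'
from plan import *
q,p,A=now()
u=np.array([-.832,.5545,0])
print(tool(u*330+[0,0,-140],A), tool((u*330+[0,0,-140])/8,A))
run(q,A,[p+u*60+[0,0,-25],p+u*120+[0,0,-50],p+u*180+[0,0,-75],p+u*240+[0,0,-100],p+u*330+[0,0,-140]],step=45)
E
```

```text
[0.1552 0.0021 0.3231] [0.0194 0.0003 0.0404]
[-84.  63. 864.] [ 2.55 -0.76  1.22 -0.02  1.96  1.52] maxstep 0.062 2
[-133.   96.  839.] [ 2.56 -0.74  1.31 -0.02  1.84  1.52] maxstep 0.061 2
[-183.  129.  814.] [ 2.63 -0.7   1.39 -0.07  1.73  1.57] maxstep 0.072 2
[-233.  163.  789.] [ 2.55 -0.64  1.45 -0.02  1.61  1.52] maxstep 0.081 2
[-308.  213.  749.] [ 2.55 -0.55  1.52 -0.02  1.44  1.52] maxstep 0.057 3
```

```bash
python3 -m inch '[{"gripper":0.085,"tx":0.0194,"ty":0.0003,"tz":0.0404,"spin":0},{"gripper":0.085,"tx":0.0194,"ty":0.0003,"tz":0.0404,"spin":0},{"gripper":0.085,"tx":0.0194,"ty":0.0003,"tz":0.0404,"spin":0},{"gripper":0.085,"tx":0.0194,"ty":0.0003,"tz":0.0404,"spin":0},{"gripper":0.085,"tx":0.0194,"ty":0.0003,"tz":0.0404,"spin":0},{"gripper":0.085,"tx":0.0194,"ty":0.0003,"tz":0.0404,"spin":0},{"gripper":0.085,"tx":0.0194,"ty":0.0003,"tz":0.0404,"spin":0},{"gripper":0.085,"tx":0.0194,"ty":0.0003,"tz":0.0404,"spin":0}]'
python3 - <<'E'
from plan import *
q,p,A=now();print(p,q,A.as_matrix()[:,2])
for w in [(-200,430,700),(0,500,650),(300,450,650),(480,200,600)]:
    d=np.array(w)-p; n=np.linalg.norm(d)/45; print(w,round(n,1),tool(d/np.ceil(n),A)); p=np.array(w)
E
```

```text
clock: 11.65
eef_pos: [-308.4, 213.0, 749.5]
tcp_rot: [3.08, -0.719, 2.619]
contact_force: [-0.9, -0.1, 0.2]
opening: 0.991
[-308.42483276  212.99918368  749.50947837] [ 2.54406853 -0.54477561  1.52419389 -0.01198921  1.44102778  1.51594612] [-0.53912502  0.3812587  -0.75099003]
(-200, 430, 700) 5.5 [-0.0036  0.0398  0.0102]
(0, 500, 650) 4.8 [-0.0274  0.0327 -0.0087]
(300, 450, 650) 6.8 [-0.0306  0.0168 -0.0258]
(480, 200, 600) 6.9 [-0.0349 -0.0168 -0.0221]
```

```bash
python3 -m inch '[{"gripper":0.085,"tx":-0.002,"ty":0.02,"tz":0.005,"spin":0},{"gripper":0.085,"tx":-0.002,"ty":0.02,"tz":0.005,"spin":0},{"gripper":0.085,"tx":-0.002,"ty":0.02,"tz":0.005,"spin":0},{"gripper":0.085,"tx":-0.002,"ty":0.02,"tz":0.005,"spin":0},{"gripper":0.085,"tx":-0.0036,"ty":0.0398,"tz":0.01,"spin":0},{"gripper":0.085,"tx":-0.0036,"ty":0.0398,"tz":0.01,"spin":0},{"gripper":0.085,"tx":-0.0036,"ty":0.0398,"tz":0.01,"spin":0},{"gripper":0.085,"tx":-0.0036,"ty":0.0398,"tz":0.01,"spin":0}]'
python3 - <<'E'
from plan import *
q,p,A=now();print(p,q,A.as_matrix()[:,2])
run(q,A,[(0,500,650),(300,450,650),(480,200,600)],step=45)
for w in [(0,500,650),(300,450,650),(480,200,600)]:
    d=np.array(w)-p; n=np.linalg.norm(d)/45; print(w,round(n,1),tool(d/np.ceil(n),A)); p=np.array(w)
E
```

```text
clock: 12.45
eef_pos: [-198.2, 427.4, 701.4]
tcp_rot: [3.08, -0.718, 2.619]
contact_force: [-0.5, 0.3, -0.2]
opening: 0.998
[-198.15751476  427.35215175  701.38582607] [ 1.61196966 -0.32987265  1.52369282  0.55217592  1.47287275  0.66769428] [-0.53816582  0.38097571 -0.75182116]
[  0. 500. 650.] [ 1.11 -0.15  1.49  0.71  1.64  0.19] maxstep 0.128 5
[300. 450. 650.] [ 0.58  0.15  1.2   0.73  1.98 -0.2 ] maxstep 0.097 7
[480. 200. 600.] [ 0.1   0.3   1.1   0.58  2.23 -0.68] maxstep 0.075 7
(0, 500, 650) 4.8 [-0.0272  0.0329 -0.0081]
(300, 450, 650) 6.8 [-0.0307  0.0168 -0.0258]
(480, 200, 600) 6.9 [-0.0349 -0.0168 -0.0221]
```

```bash
python3 -m inch '[{"gripper":0.085,"tx":-0.0272,"ty":0.0329,"tz":-0.0081,"spin":0},{"gripper":0.085,"tx":-0.0272,"ty":0.0329,"tz":-0.0081,"spin":0},{"gripper":0.085,"tx":-0.0272,"ty":0.0329,"tz":-0.0081,"spin":0},{"gripper":0.085,"tx":-0.0272,"ty":0.0329,"tz":-0.0081,"spin":0},{"gripper":0.085,"tx":-0.0272,"ty":0.0329,"tz":-0.0081,"spin":0},{"gripper":0.085,"tx":-0.0307,"ty":0.0168,"tz":-0.0258,"spin":0},{"gripper":0.085,"tx":-0.0307,"ty":0.0168,"tz":-0.0258,"spin":0},{"gripper":0.085,"tx":-0.0307,"ty":0.0168,"tz":-0.0258,"spin":0}]'
python3 -m inch '[{"gripper":0.085,"tx":-0.0307,"ty":0.0168,"tz":-0.0258,"spin":0},{"gripper":0.085,"tx":-0.0307,"ty":0.0168,"tz":-0.0258,"spin":0},{"gripper":0.085,"tx":-0.0307,"ty":0.0168,"tz":-0.0258,"spin":0},{"gripper":0.085,"tx":-0.0307,"ty":0.0168,"tz":-0.0258,"spin":0},{"gripper":0.085,"tx":-0.0349,"ty":-0.0168,"tz":-0.0221,"spin":0},{"gripper":0.085,"tx":-0.0349,"ty":-0.0168,"tz":-0.0221,"spin":0},{"gripper":0.085,"tx":-0.0349,"ty":-0.0168,"tz":-0.0221,"spin":0},{"gripper":0.085,"tx":-0.0349,"ty":-0.0168,"tz":-0.0221,"spin":0}]'
cat >> plan.py <<'E'
def rows(wps,spins,vmax=45):
    q,p,A=now(); print("at",np.round(p,1),"q",np.round(q,2))
    run(q,A,wps,spins,step=45)
    for w,sp in zip(wps,spins):
        d=np.array(w,float)-p; n=int(np.ceil(max(np.linalg.norm(d)/vmax,abs(sp)/8.5)))
        for k in range(n):
            print(" ",(tool(d/n,A)).tolist(),round(sp/n,2)); A=A*Rot.from_euler('z',sp/n,degrees=True)
        p=np.array(w,float); print(" --",w,n)
E
python3 - <<'E'
from plan import *
q,p,A=now(); print(A.as_matrix())
z=A.as_matrix()[:,2]
# final orientation: jaw axis y horizontal, camera (x) outward/down
y=np.cross(z,[0,0,1]); y/=np.linalg.norm(y)
for sgn in (1,-1):
    yy=sgn*y; x=np.cross(yy,z); R=np.c_[x,yy,z]; rel=A.inv()*Rot.from_matrix(R); print(sgn,x,rel.as_rotvec(degrees=True))
rows([(520,0,500),(540,-300,300)],[90,90])
E
```

```text
clock: 13.25
eef_pos: [128.4, 476.9, 649.7]
tcp_rot: [3.082, -0.717, 2.619]
contact_force: [0.3, 0.9, 0.1]
opening: 0.994
clock: 14.05
eef_pos: [402.0, 305.0, 621.1]
tcp_rot: [3.082, -0.717, 2.619]
contact_force: [0.6, 0.1, 0.4]
opening: 0.998
[[-0.65329322  0.53184858 -0.53883676]
 [ 0.37623985  0.845666    0.37854009]
 [ 0.65700193  0.04456582 -0.75257049]]
1 [-0.61580173  0.43260903  0.6585117 ] [-3.18116266e-15  9.54348799e-15  3.88054860e+00]
-1 [ 0.61580173 -0.43260903 -0.6585117 ] [-1.95644040e-14 -4.89110100e-15 -1.76119451e+02]
at [402.  305.  621.1] q [ 0.29  0.2   1.19  0.66  2.13 -0.49]
[520.   0. 500.] [-0.18  0.4   1.17  0.35  2.21  0.48] maxstep 0.132 8
[ 540. -300.  300.] [-0.54  0.72  1.08  0.06  2.07  1.59] maxstep 0.136 9
  [-0.0247, -0.0182, -0.008] 8.18
  [-0.027, -0.0145, -0.008] 8.18
  [-0.0288, -0.0105, -0.008] 8.18
  [-0.03, -0.0063, -0.008] 8.18
  [-0.0306, -0.002, -0.008] 8.18
  [-0.0306, 0.0024, -0.008] 8.18
  [-0.0299, 0.0067, -0.008] 8.18
  [-0.0287, 0.0109, -0.008] 8.18
  [-0.0268, 0.0149, -0.008] 8.18
  [-0.0244, 0.0185, -0.008] 8.18
  [-0.0216, 0.0218, -0.008] 8.18
 -- (520, 0, 500) 11
  [-0.0229, 0.0234, 0.0024] 8.18
  [-0.0193, 0.0264, 0.0024] 8.18
  [-0.0154, 0.0289, 0.0024] 8.18
  [-0.0111, 0.0308, 0.0024] 8.18
  [-0.0066, 0.0321, 0.0024] 8.18
  [-0.002, 0.0327, 0.0024] 8.18
  [0.0027, 0.0326, 0.0024] 8.18
  [0.0073, 0.0319, 0.0024] 8.18
  [0.0118, 0.0306, 0.0024] 8.18
  [0.016, 0.0286, 0.0024] 8.18
  [0.0199, 0.026, 0.0024] 8.18
 -- (540, -300, 300) 11
```

```bash
python3 -m inch '[{"gripper":0.085,"tx":-0.0247,"ty":-0.0182,"tz":-0.008,"spin":8.36},{"gripper":0.085,"tx":-0.027,"ty":-0.0145,"tz":-0.008,"spin":8.36},{"gripper":0.085,"tx":-0.0288,"ty":-0.0105,"tz":-0.008,"spin":8.36},{"gripper":0.085,"tx":-0.03,"ty":-0.0063,"tz":-0.008,"spin":8.36},{"gripper":0.085,"tx":-0.0306,"ty":-0.002,"tz":-0.008,"spin":8.36},{"gripper":0.085,"tx":-0.0306,"ty":0.0024,"tz":-0.008,"spin":8.36},{"gripper":0.085,"tx":-0.0299,"ty":0.0067,"tz":-0.008,"spin":8.36},{"gripper":0.085,"tx":-0.0287,"ty":0.0109,"tz":-0.008,"spin":8.36}]'
python3 -m inch '[{"gripper":0.085,"tx":-0.0268,"ty":0.0149,"tz":-0.008,"spin":8.36},{"gripper":0.085,"tx":-0.0244,"ty":0.0185,"tz":-0.008,"spin":8.36},{"gripper":0.085,"tx":-0.0216,"ty":0.0218,"tz":-0.008,"spin":8.36},{"gripper":0.085,"tx":-0.0229,"ty":0.0234,"tz":0.0024,"spin":8.36},{"gripper":0.085,"tx":-0.0193,"ty":0.0264,"tz":0.0024,"spin":8.36},{"gripper":0.085,"tx":-0.0154,"ty":0.0289,"tz":0.0024,"spin":8.36},{"gripper":0.085,"tx":-0.0111,"ty":0.0308,"tz":0.0024,"spin":8.36},{"gripper":0.085,"tx":-0.0066,"ty":0.0321,"tz":0.0024,"spin":8.36}]'
python3 -m inch '[{"gripper":0.085,"tx":-0.002,"ty":0.0327,"tz":0.0024,"spin":8.36},{"gripper":0.085,"tx":0.0027,"ty":0.0326,"tz":0.0024,"spin":8.36},{"gripper":0.085,"tx":0.0073,"ty":0.0319,"tz":0.0024,"spin":8.36},{"gripper":0.085,"tx":0.0118,"ty":0.0306,"tz":0.0024,"spin":8.36},{"gripper":0.085,"tx":0.016,"ty":0.0286,"tz":0.0024,"spin":8.36},{"gripper":0.085,"tx":0.0199,"ty":0.026,"tz":0.0024,"spin":8.36},{"gripper":0.085,"tx":0,"ty":0,"tz":0,"spin":0},{"gripper":0.085,"tx":0,"ty":0,"tz":0,"spin":0}]'
python3 - <<'E'
from plan import *
import pickle
q,p,A=now(); print(p,np.round(q,3));print(A.as_matrix())
f=grab_frame("wrist"); save(f,"w1"); t=grab_frame("scene"); save(t,"s1")
pickle.dump((f,p,A.as_matrix()),open("w1.pkl","wb"))
print(wproj(f,[[518.5,-330.5,107],[521,-330,50],[543,-205,80],[547,-143.5,72],[537,134.7,74]]))
E
```

```text
clock: 14.85
eef_pos: [485.1, 82.7, 533.7]
tcp_rot: [-2.478, -0.3, 1.32]
contact_force: [-0.1, 0.5, -0.2]
opening: 0.992
clock: 15.65
eef_pos: [518.4, -139.8, 413.1]
tcp_rot: [-2.553, 0.44, 0.392]
contact_force: [-0.5, 0.5, 0.5]
opening: 0.997
clock: 16.45
eef_pos: [519.8, -305.9, 309.0]
tcp_rot: [-3.14, 0.721, -0.611]
contact_force: [-0.7, 1.0, 0.7]
opening: 0.998
[ 519.76677294 -305.88524002  309.02913624] [-0.556  0.686  1.109  0.043  2.066  1.633]
[[ 0.61511658 -0.57459902 -0.53987736]
 [-0.43111956 -0.81843456  0.37986944]
 [-0.6601269  -0.0009123  -0.75115354]]
[[348.07363449  44.75891566]
 [342.38177693  13.90191605]
 [216.23556588  84.52715327]
 [175.11209691 109.82326068]
 [ 79.15445902 212.06488477]]
```

View pics/w1.png

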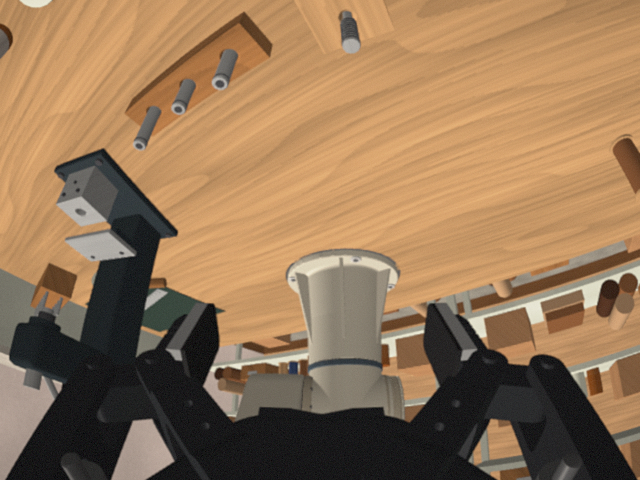

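View pics/s1.png

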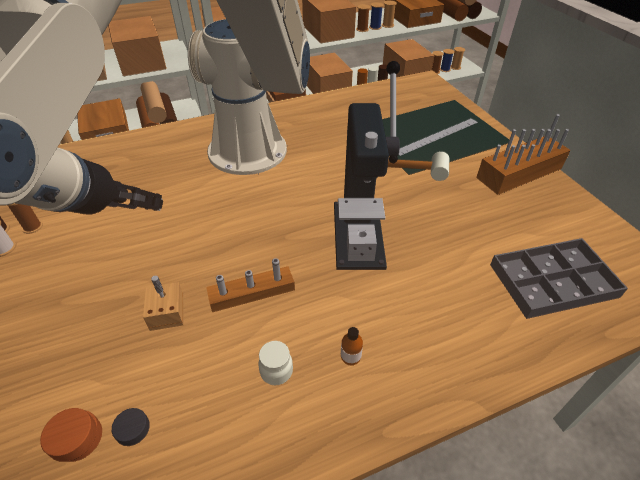

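```bash
python3 - <<'E'
from plan import *
import pickle
f,p,A=pickle.load(open("w1.pkl","rb"))
save(f,"w1a",(120,0,400,150),2.8); save(f,"w1b",(40,140,190,280),5)
for n in ["rod","die_short","die_mid","die_long"]:
    for m in masks_of("wrist",n)[:3]: print(n,m["conf"],m["centre"])
E
```

```text
rod 0.62 [32.1, 348.4]
rod 0.34 [269.0, 104.9]
die_short 0.26 [15.3, 336.5]
die_mid 0.87 [69.4, 224.1]
die_long 0.85 [126.8, 146.2]
```

View pics/w1a.png

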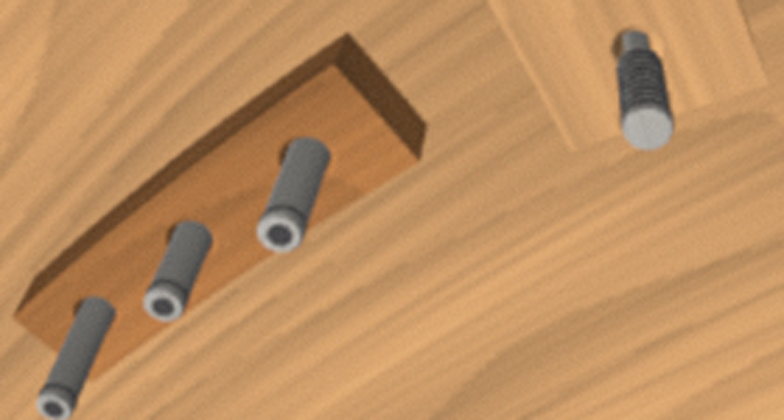

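View pics/w1b.png

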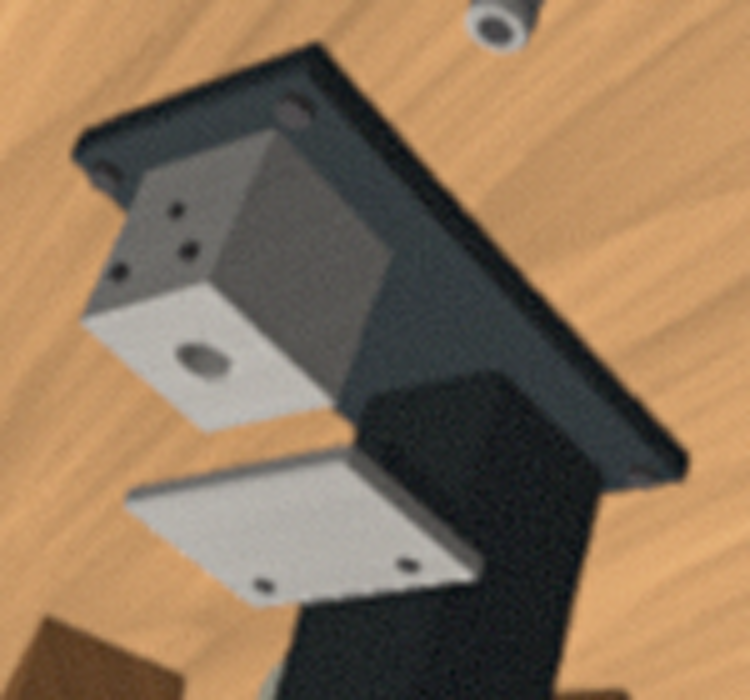

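```bash
python3 - <<'E'
from plan import *
import pickle
f,p,A=pickle.load(open("w1.pkl","rb"))
for n,u,v,z in [("rod",350.8,46,107),("mid",220.,83.5,80),("short",178.3,108.3,72),("long",139.4,145,88),("sock",80.3,211.6,74)]:
    o,d=wray(f,u,v); print(n,np.round(o+d*(z-o[2])/d[2],1),"dist",round(np.linalg.norm(d*(z-o[2])/d[2])))
print(f["extrinsics"], p)
# camera relative tool
T=np.eye(4);T[:3,:3]=A;T[:3,3]=p; print(np.linalg.inv(T)@f["extrinsics"])
E
```

```text
rod [ 516.4 -331.6  107. ] dist 295
mid [ 541.5 -208.6   80. ] dist 355
short [ 546.  -147.7   72. ] dist 395
long [549.5 -86.4  88. ] dist 425
sock [536.1 131.6  74. ] dist 610
[[-5.75162978e-01 -4.29036864e-01 -6.96501916e-01  6.43431786e+02]
 [-8.18038702e-01  3.01155409e-01  4.90018471e-01 -3.93470513e+02]
 [-4.80668789e-04  8.51606006e-01 -5.24182201e-01  3.65708592e+02]
 [ 0.00000000e+00  0.00000000e+00  0.00000000e+00  1.00000000e+00]] [ 519.76677294 -305.88524002  309.02913624]
[[-8.02493920e-04 -9.55909707e-01 -2.93659648e-01  7.64124899e+01]
 [ 9.99999669e-01 -7.28753308e-04 -3.60523804e-04  5.73310263e-01]
 [ 1.30622764e-04 -2.93659840e-01  9.55909975e-01 -1.42609884e+02]
 [ 0.00000000e+00  0.00000000e+00  0.00000000e+00  1.00000000e+00]]
```

```bash
python3 - <<'E'
from plan import *
rows([(553.9,-356.8,146)],[0])
E
```

```text
at [ 520.3 -305.4  310.2] q [-0.55  0.68  1.11  0.04  2.07  1.63]
[ 554. -357.  146.] [-0.58  0.91  1.05  0.02  1.9   1.6 ] maxstep 0.06 4
  [0.0378, 0.0057, 0.0215] 0.0
  [0.0378, 0.0057, 0.0215] 0.0
  [0.0378, 0.0057, 0.0215] 0.0
  [0.0378, 0.0057, 0.0215] 0.0
 -- (553.9, -356.8, 146) 4
```

```bash
python3 -m inch '[{"gripper":0.045,"tx":0.0378,"ty":0.0057,"tz":0.0215,"spin":0},{"gripper":0.045,"tx":0.0378,"ty":0.0057,"tz":0.0215,"spin":0},{"gripper":0.045,"tx":0.0378,"ty":0.0057,"tz":0.0215,"spin":0},{"gripper":0.045,"tx":0.0378,"ty":0.0057,"tz":0.0215,"spin":0},{"gripper":0.045,"tx":0,"ty":0,"tz":0,"spin":0},{"gripper":0.045,"tx":0,"ty":0,"tz":0,"spin":0},{"gripper":0.045,"tx":0,"ty":0,"tz":0,"spin":0},{"gripper":0.045,"tx":0,"ty":0,"tz":0,"spin":0}]'
python3 - <<'E'
from plan import *
import pickle
q,p,A=now(); print(p,np.round(q,3))
f=grab_frame("wrist"); save(f,"w2")
pickle.dump((f,p,A.as_matrix()),open("w2.pkl","wb"))
print(wproj(f,[[517.2,-331,107],[517.2,-331,50]]))
E
```

```text
clock: 17.55
eef_pos: [554.4, -357.6, 148.1]
tcp_rot: [-3.141, 0.716, -0.613]
contact_force: [0.9, 0.2, 0.2]
opening: 0.53
[ 554.35363573 -357.59238193  148.06558799] [-0.585  0.906  1.045  0.02   1.906  1.598]
[[319.54021654 275.10828893]
 [319.70583994 199.08133304]]
```

View pics/w2.png

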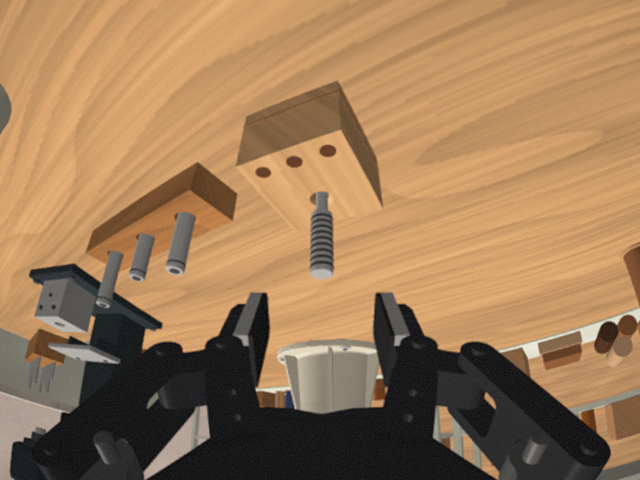

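```bash
python3 - <<'E'
from plan import *
import pickle
f,p,A=pickle.load(open("w2.pkl","rb"))
for n,u,v,z in [("rod",321,272,107),("rodhole",320,198,50),("mid",176.5,268,80),("short",137.5,275,72),("long",103,303,88)]:
    o,d=wray(f,u,v); print(n,np.round(o+d*(z-o[2])/d[2],1))
z=A[:,2]; ax=np.array([517,-331.2,95])
rows([ax+12*z],[0],vmax=25)
E
```

```text
rod [ 520. -334.  107.]
rodhole [ 518.  -331.8   50. ]
mid [ 544.3 -214.9   80. ]
short [ 548.9 -155.1   72. ]
long [552.1 -92.1  88. ]
at [ 554.2 -357.6  147.8] q [-0.58  0.91  1.05  0.02  1.91  1.6 ]
[ 511. -327.   86.] [-0.58  0.89  1.24  0.02  1.74  1.6 ] maxstep 0.1 2
  [0.0001, -0.0, 0.0204] 0.0
  [0.0001, -0.0, 0.0204] 0.0
  [0.0001, -0.0, 0.0204] 0.0
  [0.0001, -0.0, 0.0204] 0.0
 -- [ 510.55995932 -326.66701755   85.94583266] 4
```

```bash
python3 -m inch '[{"gripper":0.045,"tx":0,"ty":0,"tz":0.0205,"spin":0},{"gripper":0.045,"tx":0,"ty":0,"tz":0.0205,"spin":0},{"gripper":0.045,"tx":0,"ty":0,"tz":0.0205,"spin":0},{"gripper":0.045,"tx":0,"ty":0,"tz":0.0205,"spin":0},{"gripper":0.045,"tx":0,"ty":0,"tz":0,"spin":0},{"gripper":0.045,"tx":0,"ty":0,"tz":0,"spin":0},{"gripper":0.02,"tx":0,"ty":0,"tz":0,"spin":0},{"gripper":0.02,"tx":0,"ty":0,"tz":0,"spin":0}]' 60
python3 - <<'E'
from plan import *
q,p,A=now(); print(p)
f=grab_frame("wrist"); save(f,"w3",(200,150,440,400),3)
E
```

```text
clock: 18.4
eef_pos: [510.3, -327.0, 84.4]
tcp_rot: [-3.141, 0.718, -0.613]
contact_force: [-0.7, 0.2, 0.2]
opening: 0.237
[ 510.269922   -326.99436231   84.37624539]
```

View pics/w3.png

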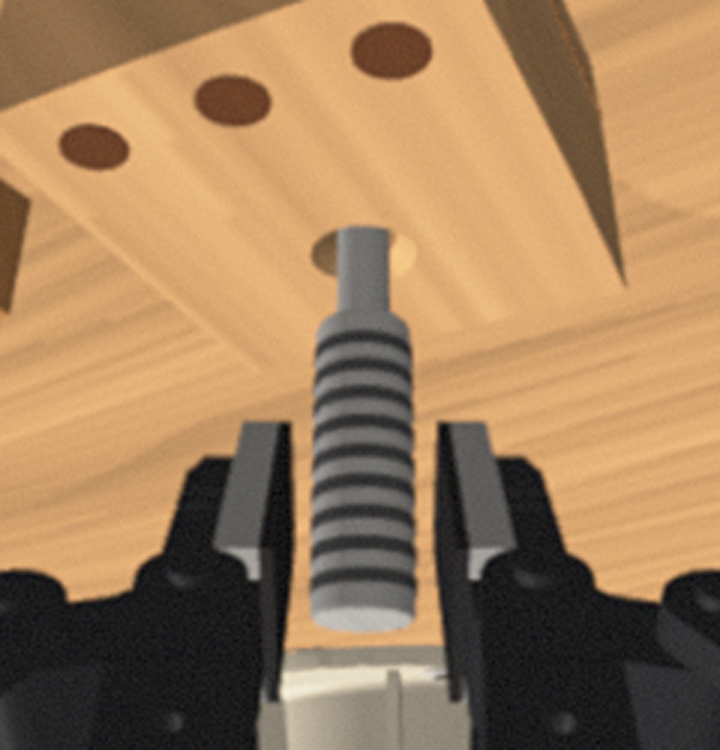

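```bash
python3 -m inch '[{"gripper":0,"tx":0,"ty":0,"tz":0,"spin":0},{"gripper":0,"tx":0,"ty":0,"tz":0,"spin":0},{"gripper":0,"tx":0,"ty":0,"tz":0,"spin":0},{"gripper":0,"tx":0,"ty":0,"tz":0,"spin":0},{"gripper":0,"tx":0,"ty":0,"tz":0,"spin":0},{"gripper":0,"tx":0,"ty":0,"tz":0,"spin":0},{"gripper":0,"tx":0,"ty":0,"tz":0,"spin":0},{"gripper":0,"tx":0,"ty":0,"tz":0,"spin":0}]' 80
python3 - <<'E'
from plan import *
q,p,A=now(); print(p); print(sense()['contact_force'],sense()['wrist_torque'])
import pickle; pickle.dump((p,A.as_matrix()),open("grip_rod.pkl","wb"))
f=grab_frame("wrist"); save(f,"w4",(200,150,440,400),3)
z=A.as_matrix()[:,2]
# up by 60 then across to above the socket
up=p+[0,0,50]
sock=np.array([537.,134.2]); rodxy=np.array([517.2,-331.2])
tgt=np.array([*(p[:2]+sock-rodxy),p[2]+74+12-15])
pre=tgt+np.array([.82,-.57,0])*120+[0,0,25]
rows([up,[600,-200,pre[2]],pre],[0,0,0],vmax=45)
E
```

```text
clock: 19.25
eef_pos: [509.6, -326.5, 83.9]
tcp_rot: [-3.141, 0.719, -0.613]
contact_force: [1.5, -1.0, 5.9]
opening: 0.135
[ 509.57077843 -326.52060425   83.90061041]
[ 1.48931029 -1.01032456  5.9255835 ] [ 0.04208543 -0.0622709  -0.00787823]
at [ 509.5 -326.5   83.9] q [-0.58  0.89  1.24  0.02  1.74  1.6 ]
[ 510. -327.  134.] [-0.58  0.84  1.22  0.02  1.8   1.6 ] maxstep 0.034 2
[ 600. -200.  180.] [-0.4   0.82  1.14  0.15  1.88  1.78] maxstep 0.047 4
[628.  70. 180.] [-0.07  0.77  1.25  0.35  1.76  2.06] maxstep 0.048 7
  [-0.0165, -0.0, -0.0188] 0.0
  [-0.0165, -0.0, -0.0188] 0.0
 -- [ 509.57077843 -326.52060425  133.90061041] 2
  [-0.0074, -0.0389, -0.0088] 0.0
  [-0.0074, -0.0389, -0.0088] 0.0
  [-0.0074, -0.0389, -0.0088] 0.0
  [-0.0074, -0.0389, -0.0088] 0.0
 -- [600, -200, np.float64(179.9006104124714)] 4
  [-0.0143, -0.0339, 0.0125] 0.0
  [-0.0143, -0.0339, 0.0125] 0.0
  [-0.0143, -0.0339, 0.0125] 0.0
  [-0.0143, -0.0339, 0.0125] 0.0
  [-0.0143, -0.0339, 0.0125] 0.0
  [-0.0143, -0.0339, 0.0125] 0.0
  [-0.0143, -0.0339, 0.0125] 0.0
 -- [627.77077843  70.47939575 179.90061041] 7
```

View pics/w4.png

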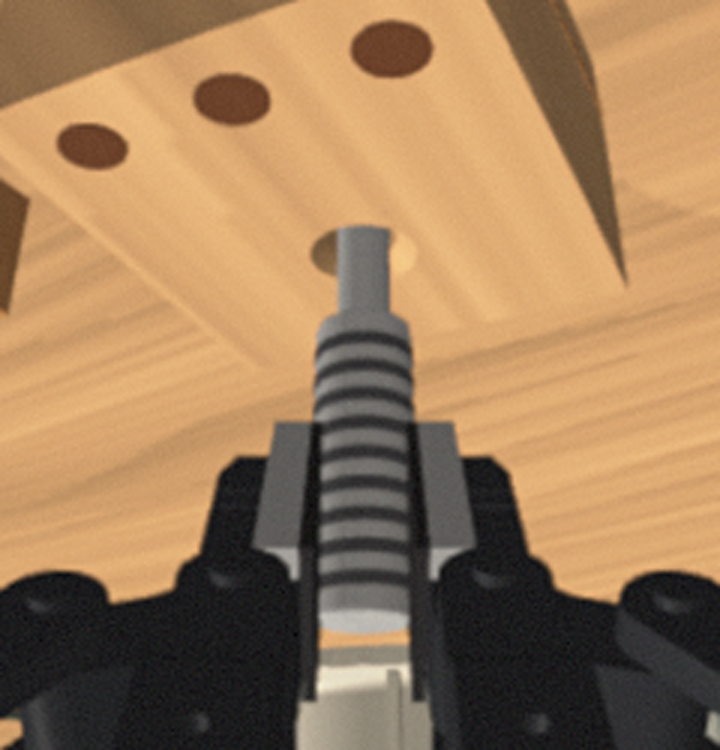

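```bash
python3 -m inch '[{"gripper":0,"tx":-0.0165,"ty":0,"tz":-0.0188,"spin":0},{"gripper":0,"tx":-0.0165,"ty":0,"tz":-0.0188,"spin":0},{"gripper":0,"tx":-0.0074,"ty":-0.0389,"tz":-0.0088,"spin":0},{"gripper":0,"tx":-0.0074,"ty":-0.0389,"tz":-0.0088,"spin":0},{"gripper":0,"tx":-0.0074,"ty":-0.0389,"tz":-0.0088,"spin":0},{"gripper":0,"tx":-0.0074,"ty":-0.0389,"tz":-0.0088,"spin":0},{"gripper":0,"tx":-0.0143,"ty":-0.0339,"tz":0.0125,"spin":0},{"gripper":0,"tx":-0.0143,"ty":-0.0339,"tz":0.0125,"spin":0}]'
python3 -m inch '[{"gripper":0,"tx":-0.0143,"ty":-0.0339,"tz":0.0125,"spin":0},{"gripper":0,"tx":-0.0143,"ty":-0.0339,"tz":0.0125,"spin":0},{"gripper":0,"tx":-0.0143,"ty":-0.0339,"tz":0.0125,"spin":0},{"gripper":0,"tx":-0.0143,"ty":-0.0339,"tz":0.0125,"spin":0},{"gripper":0,"tx":-0.0143,"ty":-0.0339,"tz":0.0125,"spin":0},{"gripper":0,"tx":0,"ty":0,"tz":0,"spin":0},{"gripper":0,"tx":0,"ty":0,"tz":0,"spin":0},{"gripper":0,"tx":0,"ty":0,"tz":0,"spin":0}]'
python3 - <<'E'
from plan import *
import pickle
q,p,A=now(); print(p,q)
f=grab_frame("wrist"); save(f,"w5"); g=grab_frame("scene"); save(g,"s5",(300,80,460,300),3.6)
pickle.dump((f,g,p,A.as_matrix()),open("w5.pkl","wb"))
print(wproj(f,[[537,134.2,74]]),proj(g,[[537,134.2,74]]))
E
```

```text
clock: 20.1
eef_pos: [608.1, -121.0, 179.1]
tcp_rot: [-3.141, 0.719, -0.613]
contact_force: [-0.4, 0.5, -1.1]
opening: 0.135
clock: 20.9
eef_pos: [627.4, 69.9, 179.2]
tcp_rot: [3.141, 0.72, -0.614]
contact_force: [-0.1, -0.6, -0.8]
opening: 0.135
[627.35286857  69.92783513 179.24366109] [-0.07569583  0.76619667  1.25163481  0.3506399   1.75754793  2.06077084]
[[319.71057538 240.35498192]] [[361.11339574 233.42228598]]
```

View pics/w5.png

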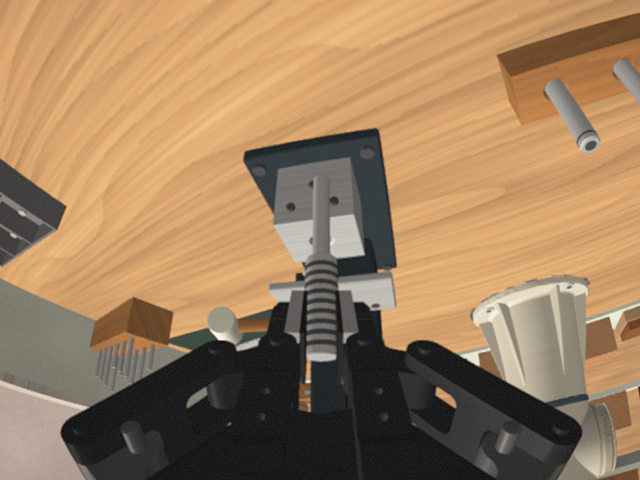

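View pics/s5.png

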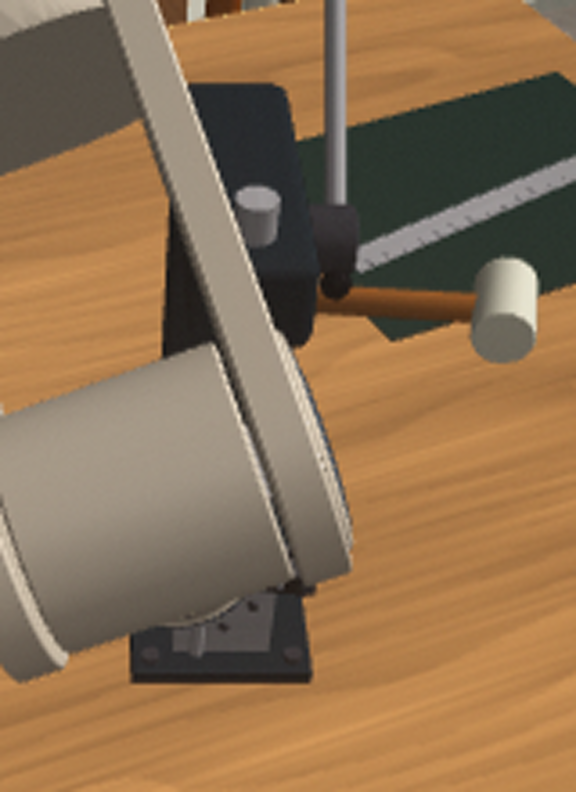

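```bash
python3 - <<'E'
from plan import *
import pickle
f,g,p,A=pickle.load(open("w5.pkl","rb"))
save(f,"w5a",(230,110,420,320),3.8)
c,s=np.cos(2.752),np.sin(2.752)
W=lambda q:np.array([537+c*q[0]-s*q[1],134.5+s*q[0]+c*q[1],q[2]])
for q in [(32,32,74),(32,-32,74),(-32,-32,74),(-32,32,74),(-50,60,14),(-50,-60,14),(24,55,104),(24,-55,104),(0,0,74)]:
    u=wproj(f,W(q))[0]; print(q,np.round(u,1),np.round((u-[230,110])*3.8))
E
```

```text
(32, 32, 74) [362.6 254.6] [504. 550.]
(32, -32, 74) [293.4 262.4] [241. 579.]
(-32, -32, 74) [270.2 224.3] [153. 434.]
(-32, 32, 74) [351.5 213.4] [462. 393.]
(-50, 60, 14) [378.4 135.9] [564.  98.]
(-50, -60, 14) [238.6 159.7] [ 33. 189.]
(24, 55, 104) [390.8 278.4] [611. 640.]
(24, -55, 104) [264.8 290.7] [132. 687.]
(0, 0, 74) [319.4 240.5] [340. 496.]
```

View pics/w5a.png

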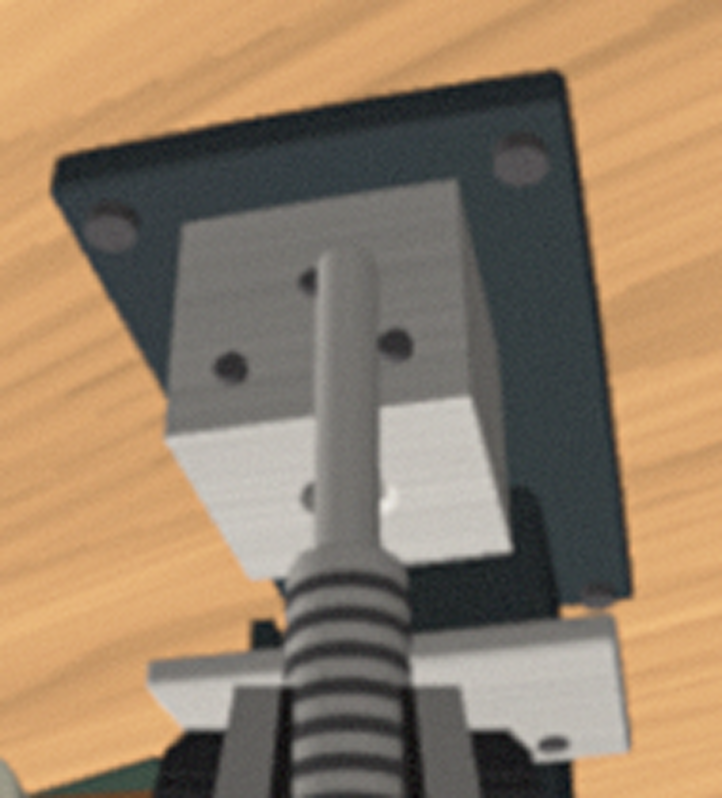

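```bash
python3 - <<'E'
from plan import *
import pickle
f,g,p,A=pickle.load(open("w5.pkl","rb"))
# rod axis lies in y=0 plane of tool (through pads); tip 69 below TCP
y=A[:,1]
for off in (10,12,14):
    t=p-off*A[:,2]; t=t+[0,0,15-95+ (12-off)*.75]; print(off,np.round(wproj(f,t),1), np.round(wproj(f,t+[0,0,92]),1))
obs={(-32,-32,74):(168,436),(-32,32,74):(472,397),(32,32,74):(512,551),(32,-32,74):(250,579),(-50,60,14):(565,97),(-50,-60,14):(55,190)}
def W(x,q):
    c,s=np.cos(x[2]),np.sin(x[2]); return np.array([x[0]+c*q[0]-s*q[1],x[1]+s*q[0]+c*q[1],q[2]])
def r(x): return np.concatenate([wproj(f,W(x,q))[0]-(np.array(v)/3.8+[230,110]) for q,v in obs.items()])
s=least_squares(r,[537,134,2.75]); print(s.x,np.round(s.fun,1))
sx=np.array([*s.x[:2],74])
print("socket in tool from wrist:",A.T@(sx-p)); print("socket est prior in tool:",A.T@(np.array([537,134.3,74])-p))
E
```

```text
10 [[319.8 177.4]] [[319.7 355.9]]
12 [[319.8 175.7]] [[319.7 355.1]]
14 [[319.8 174. ]] [[319.7 354.3]]
[534.97556255 132.89175355   2.75761355] [-0.9  0.2  0.3 -0.6  0.7 -0.1  0.6  0.4  2.3  0.8 -3.1  0.6]
socket in tool from wrist: [-14.65747116   1.67618736 152.82865839]
socket est prior in tool: [-14.02399507  -0.64105462 152.27134097]
```

```bash
python3 - <<'E'
from plan import *
rows([(529.1,138.6,160)],[0],vmax=25)
E
```

```text
at [627.5  69.5 179.4] q [-0.08  0.77  1.25  0.35  1.76  2.06]
[529. 139. 160.] [0.01 0.64 1.53 0.4  1.58 2.07] maxstep 0.101 3
  [-0.0155, 0.0001, 0.0188] 0.0
  [-0.0155, 0.0001, 0.0188] 0.0
  [-0.0155, 0.0001, 0.0188] 0.0
  [-0.0155, 0.0001, 0.0188] 0.0
  [-0.0155, 0.0001, 0.0188] 0.0
 -- (529.1, 138.6, 160) 5
```

```bash
python3 -m inch '[{"gripper":0,"tx":-0.0155,"ty":0,"tz":0.0188,"spin":0},{"gripper":0,"tx":-0.0155,"ty":0,"tz":0.0188,"spin":0},{"gripper":0,"tx":-0.0155,"ty":0,"tz":0.0188,"spin":0},{"gripper":0,"tx":-0.0155,"ty":0,"tz":0.0188,"spin":0},{"gripper":0,"tx":-0.0155,"ty":0,"tz":0.0188,"spin":0},{"gripper":0,"tx":0,"ty":0,"tz":0,"spin":0},{"gripper":0,"tx":0,"ty":0,"tz":0,"spin":0},{"gripper":0,"tx":0,"ty":0,"tz":0,"spin":0}]'
python3 - <<'E'
from plan import *
import pickle
q,p,A=now(); print(p,q)
f=grab_frame("wrist"); save(f,"w6",(230,110,420,370),2.3); g=grab_frame("scene"); save(g,"s6",(300,80,460,300),3)
im=cv2.hconcat([cv2.resize(cv2.imread("pics/w6.png"),(437,598)),cv2.resize(cv2.imread("pics/s6.png"),(363,598))]);cv2.imwrite("pics/c6.png",im)
pickle.dump((f,g,p,A.as_matrix()),open("w6.pkl","wb"))
E
```

```text
clock: 21.8
eef_pos: [530.2, 139.2, 160.2]
tcp_rot: [-3.141, 0.719, -0.614]
contact_force: [-1.0, 0.8, -0.3]
opening: 0.135
[530.19213538 139.24805993 160.17826019] [0.01051703 0.64532234 1.53182963 0.39593861 1.58047045 2.07197421]
```

View pics/c6.png

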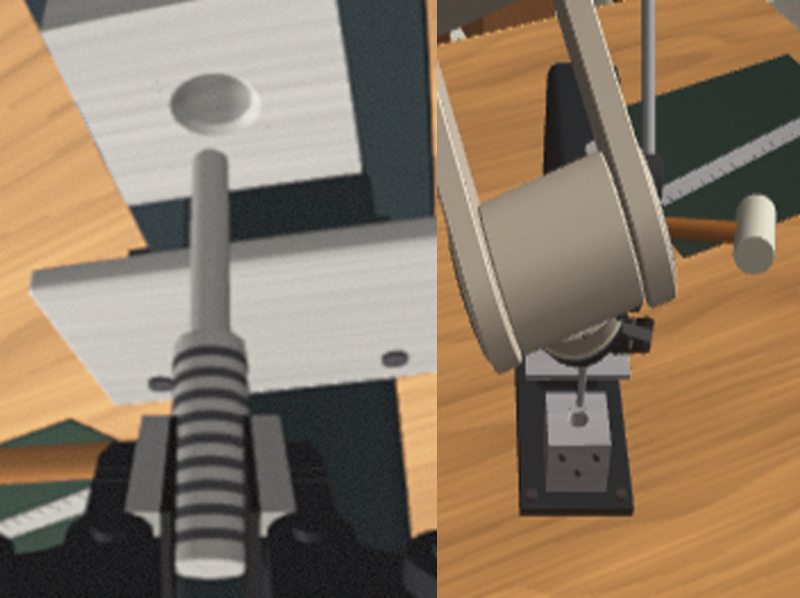

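```bash
cat > align.py <<'E'
from plan import *
def align(f,p,A,off,tipdz,tip_obs,sock_obs,zs=74):
    # tip position in world at rod axis
    t=p-off*A[:,2]; t=np.array([t[0],t[1],p[2]+tipdz]); pr=wproj(f,t)[0]; b=np.array(tip_obs)-pr
    o,d=wray(f,*(np.array(sock_obs)-b)); s=o+d*(zs-o[2])/d[2]; 
    print("off",off,"bias px",np.round(b,1),"sock",np.round(s,1),"d xy",np.round(s[:2]-t[:2],1), "in tool y",np.round((s-t)@A[:,1],1),"outward",np.round((s-t)[:2]@A[:2,0]/np.linalg.norm(A[:2,0]),1)); return s-t
E
python3 - <<'E'
from align import *
import pickle
f,g,p,A=pickle.load(open("w6.pkl","rb"))
for off in(10,12,14): align(f,p,A,off,-69,(320.9,178.5),(323.5,154.8))
# direct
o,d=wray(f,323.5,154.8); print(o+d*(74-o[2])/d[2])
E
```

```text
off 10 bias px [ 0.9 -1.8] sock [534.8 134.3  74. ] d xy [-0.8 -1.1] in tool y 1.4 outward 0.0
off 12 bias px [ 0.9 -0.1] sock [535.9 133.6  74. ] d xy [-0.8 -1.1] in tool y 1.4 outward 0.0
off 14 bias px [0.9 1.6] sock [536.9 132.8  74. ] d xy [-0.8 -1.1] in tool y 1.4 outward 0.0
[535.66452698 133.10036053  74.        ]
```

```bash
python3 -m inch '[{"gripper":0,"tx":0,"ty":0.0014,"tz":0,"spin":0},{"gripper":0,"tx":0.0059,"ty":0,"tz":0.0068,"spin":0},{"gripper":0,"tx":0.0059,"ty":0,"tz":0.0068,"spin":0},{"gripper":0,"tx":0.0059,"ty":0,"tz":0.0068,"spin":0},{"gripper":0,"tx":0.0059,"ty":0,"tz":0.0068,"spin":0},{"gripper":0,"tx":0.0013,"ty":0,"tz":0.0015,"spin":0},{"gripper":0,"tx":0,"ty":0,"tz":0,"spin":0},{"gripper":0,"tx":0,"ty":0,"tz":0,"spin":0}]'
python3 - <<'E'
from plan import *
q,p,A=now(); print(p, "tip z",p[2]-68.9, sense()['contact_force'])
f=grab_frame("wrist"); save(f,"w7",(230,110,420,370),2.3)
E
```

```text
clock: 22.7
eef_pos: [528.3, 139.1, 122.2]
tcp_rot: [-3.141, 0.72, -0.613]
contact_force: [0.5, -0.6, -0.2]
opening: 0.135
[528.32029064 139.12467589 122.15486898] tip z 53.25486898190303 [ 0.46551721 -0.61277013 -0.18162252]
```

View pics/w7.png

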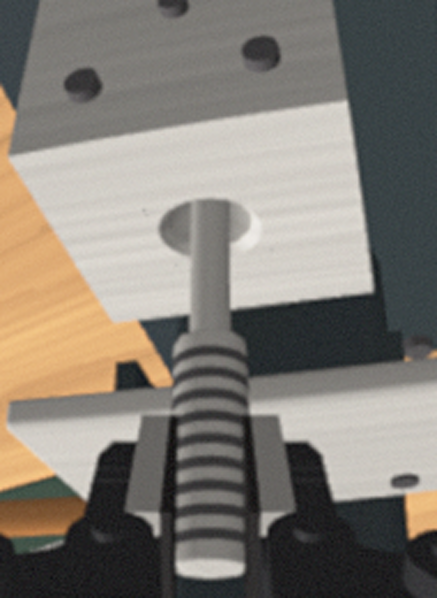

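```bash
python3 -m inch '[{"gripper":0,"tx":0.0007,"ty":0,"tz":0.0008,"spin":0},{"gripper":0,"tx":0.0007,"ty":0,"tz":0.0008,"spin":0},{"gripper":0,"tx":0.0007,"ty":0,"tz":0.0008,"spin":0},{"gripper":0,"tx":0.0007,"ty":0,"tz":0.0008,"spin":0},{"gripper":0,"tx":0.0007,"ty":0,"tz":0.0008,"spin":0},{"gripper":0,"tx":0,"ty":0,"tz":0,"spin":0},{"gripper":0,"tx":0,"ty":0,"tz":0,"spin":0},{"gripper":0,"tx":0,"ty":0,"tz":0,"spin":0}]'
python3 -c "
from rig import sense
s=sense();print(s['eef_pos'],s['eef_pos'][2]-68.9,s['contact_force'])"
```

```text
clock: 23.55
eef_pos: [528.3, 139.3, 118.6]
tcp_rot: [-3.14, 0.721, -0.612]
contact_force: [-0.4, -1.7, 12.5]
opening: 0.131
[528.29464098 139.2918108  118.64831102] 49.74831101930731 [-0.44444084 -1.72642868 12.50565991]
```

```bash
python3 -m inch '[{"gripper":0,"tx":0.0007,"ty":0,"tz":0.0008,"spin":0},{"gripper":0,"tx":0,"ty":0,"tz":0,"spin":0},{"gripper":0,"tx":0,"ty":0,"tz":0,"spin":0},{"gripper":0,"tx":0,"ty":0,"tz":0,"spin":0},{"gripper":0,"tx":0,"ty":0,"tz":0,"spin":0},{"gripper":0,"tx":0,"ty":0,"tz":0,"spin":0},{"gripper":0,"tx":0,"ty":0,"tz":0,"spin":0},{"gripper":0,"tx":0,"ty":0,"tz":0,"spin":0}]'
python3 - <<'E'
from plan import *
s=sense();print(s['eef_pos'],s['eef_pos'][2]-68.9,s['contact_force'],s['wrist_torque'])
f=grab_frame("wrist"); save(f,"w8",(230,110,420,370),2.3)
E
```

```text
clock: 24.35
eef_pos: [528.3, 139.4, 118.5]
tcp_rot: [-3.139, 0.722, -0.612]
contact_force: [-1.1, -1.0, 17.7]
opening: 0.133
[528.33462774 139.41103488 118.475732  ] 49.575731997687015 [-1.0601102  -1.00703717 17.74502755] [0.5654901  1.52563431 0.20055061]
```

View pics/w8.png

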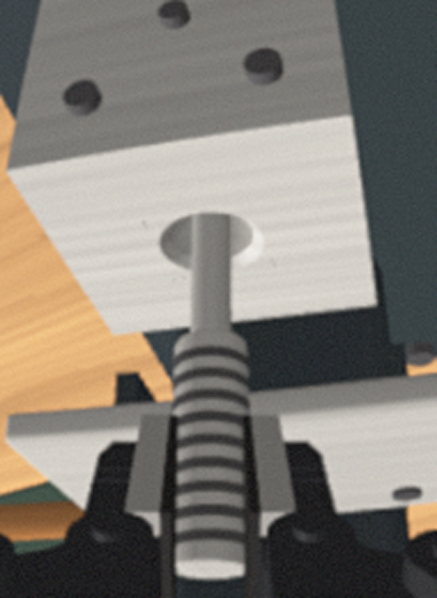

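```bash
python3 -m inch '[{"gripper":0,"tx":-0.0066,"ty":0,"tz":-0.0075,"spin":0},{"gripper":0,"tx":-0.0099,"ty":0,"tz":-0.0113,"spin":0},{"gripper":0,"tx":-0.0099,"ty":0,"tz":-0.0113,"spin":0},{"gripper":0,"tx":-0.0066,"ty":0,"tz":-0.0075,"spin":0},{"gripper":0,"tx":0.02,"ty":0,"tz":-0.025,"spin":0},{"gripper":0,"tx":0.02,"ty":0,"tz":-0.025,"spin":0},{"gripper":0,"tx":0.02,"ty":0,"tz":-0.025,"spin":0},{"gripper":0,"tx":0.01,"ty":0,"tz":-0.0125,"spin":0}]'
python3 - <<'E'
from plan import *
rows([(600,-200,180),(509.6,-326.5,139)],[0,0],vmax=46)
E
```

```text
clock: 25.2
eef_pos: [620.3, 74.2, 186.2]
tcp_rot: [-3.141, 0.718, -0.614]
contact_force: [-0.0, 0.4, -1.1]
opening: 0.13
at [620.3  74.2 186.2] q [-0.07  0.75  1.27  0.35  1.75  2.06]
[ 600. -200.  180.] [-0.4   0.82  1.14  0.15  1.88  1.78] maxstep 0.048 7
[ 510. -326.  139.] [-0.58  0.83  1.22  0.02  1.81  1.6 ] maxstep 0.047 4
  [0.0184, 0.0393, -0.0147] 0.0
  [0.0184, 0.0393, -0.0147] 0.0
  [0.0184, 0.0393, -0.0147] 0.0
  [0.0184, 0.0393, -0.0147] 0.0
  [0.0184, 0.0393, -0.0147] 0.0
  [0.0184, 0.0393, -0.0147] 0.0
 -- (600, -200, 180) 6
  [0.0065, 0.0389, 0.0079] 0.0
  [0.0065, 0.0389, 0.0079] 0.0
  [0.0065, 0.0389, 0.0079] 0.0
  [0.0065, 0.0389, 0.0079] 0.0
 -- (509.6, -326.5, 139) 4
```

```bash
python3 -m inch '[{"gripper":0,"tx":0.0184,"ty":0.0393,"tz":-0.0147,"spin":0},{"gripper":0,"tx":0.0184,"ty":0.0393,"tz":-0.0147,"spin":0},{"gripper":0,"tx":0.0184,"ty":0.0393,"tz":-0.0147,"spin":0},{"gripper":0,"tx":0.0184,"ty":0.0393,"tz":-0.0147,"spin":0},{"gripper":0,"tx":0.0184,"ty":0.0393,"tz":-0.0147,"spin":0},{"gripper":0,"tx":0.0184,"ty":0.0393,"tz":-0.0147,"spin":0},{"gripper":0,"tx":0.0065,"ty":0.0389,"tz":0.0079,"spin":0},{"gripper":0,"tx":0.0065,"ty":0.0389,"tz":0.0079,"spin":0}]'
python3 -m inch '[{"gripper":0,"tx":0.0065,"ty":0.0389,"tz":0.0079,"spin":0},{"gripper":0,"tx":0.0065,"ty":0.0389,"tz":0.0079,"spin":0},{"gripper":0,"tx":0,"ty":0,"tz":0,"spin":0},{"gripper":0,"tx":0,"ty":0,"tz":0,"spin":0},{"gripper":0,"tx":0,"ty":0,"tz":0,"spin":0},{"gripper":0,"tx":0,"ty":0,"tz":0,"spin":0},{"gripper":0,"tx":0,"ty":0,"tz":0,"spin":0},{"gripper":0,"tx":0,"ty":0,"tz":0,"spin":0}]'
python3 - <<'E'
from plan import *
import pickle
f=grab_frame("wrist"); save(f,"w9",(200,110,440,370),2.3)
q,p,A=now(); pickle.dump((f,p,A.as_matrix()),open("w9.pkl","wb"))
rows([(509.6,-326.5,131)],[0],vmax=46)
E
```

```text
clock: 26.0
eef_pos: [552.3, -263.5, 158.5]
tcp_rot: [-3.141, 0.719, -0.614]
contact_force: [0.3, -0.5, -1.1]
opening: 0.126
clock: 26.8
eef_pos: [507.9, -324.4, 138.1]
tcp_rot: [-3.141, 0.72, -0.612]
contact_force: [0.2, -0.1, 0.6]
opening: 0.132
at [ 507.8 -324.5  138. ] q [-0.58  0.83  1.23  0.02  1.8   1.6 ]
[ 510. -326.  131.] [-0.58  0.84  1.22  0.02  1.8   1.6 ] maxstep 0.011 1
  [0.0066, 0.0006, 0.0036] 0.0
 -- (509.6, -326.5, 131) 1
```

View pics/w9.png

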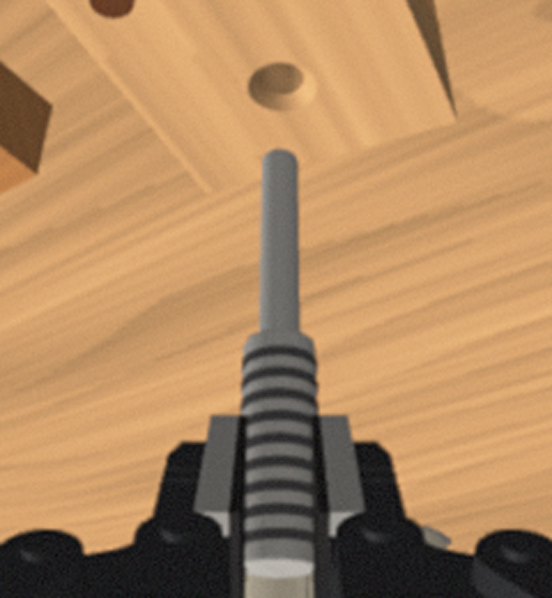

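```bash
python3 - <<'E'
from align import *
import pickle
f,p,A=pickle.load(open("w9.pkl","rb"))
align(f,p,A,12,-69,(321.7,178.3),(322.8,147.4),50)
print(p, np.array([509.6,-326.5])-p[:2])
E
```

```text
off 12 bias px [ 1.4 -0.2] sock [ 517.  -331.7   50. ] d xy [ 2.7 -2.6] in tool y 0.6 outward 3.7
[ 507.8165388  -324.51177657  138.01588444] [ 1.7834612  -1.98822343]
```

```bash
python3 -m inch '[{"gripper":0,"tx":0.0022,"ty":0.0006,"tz":-0.002,"spin":0},{"gripper":0,"tx":0.0058,"ty":0,"tz":0.0066,"spin":0},{"gripper":0,"tx":0.0058,"ty":0,"tz":0.0066,"spin":0},{"gripper":0,"tx":0.0058,"ty":0,"tz":0.0066,"spin":0},{"gripper":0,"tx":0.0058,"ty":0,"tz":0.0066,"spin":0},{"gripper":0,"tx":0.0058,"ty":0,"tz":0.0066,"spin":0},{"gripper":0,"tx":0,"ty":0,"tz":0,"spin":0},{"gripper":0,"tx":0,"ty":0,"tz":0,"spin":0}]'
python3 - <<'E'
from plan import *
s=sense();print(s['eef_pos'],s['contact_force'])
f=grab_frame("wrist"); save(f,"w10",(200,110,440,370),2.3)
rows([(509.8,-326.6,84.5)],[0],vmax=46)
E
```

```text
clock: 27.65
eef_pos: [509.5, -327.1, 93.8]
tcp_rot: [-3.142, 0.72, -0.613]
contact_force: [0.0, 0.8, -1.8]
opening: 0.135
[ 509.46367443 -327.13687132   93.81064968] [ 0.02126423  0.75078377 -1.75275987]
at [ 509.7 -327.3   94.2] q [-0.58  0.88  1.23  0.02  1.75  1.6 ]
[ 510. -327.   84.] [-0.58  0.89  1.23  0.02  1.74  1.6 ] maxstep 0.013 1
  [0.0062, -0.0006, 0.0074] 0.0
 -- (509.8, -326.6, 84.5) 1
```

View pics/w10.png

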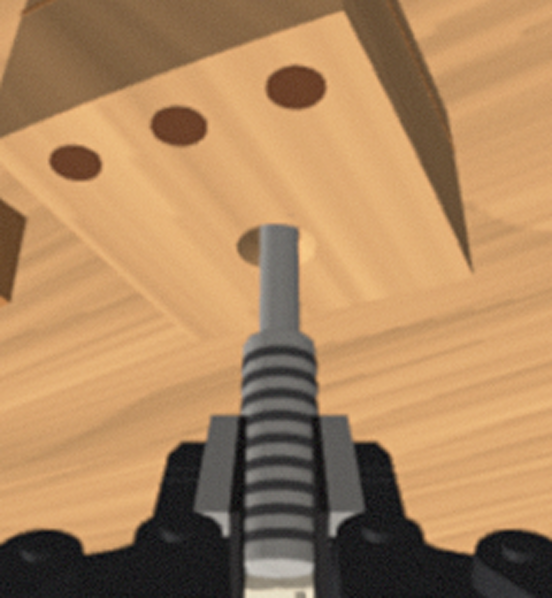

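```bash
python3 -m inch '[{"gripper":0,"tx":0.0021,"ty":-0.0002,"tz":0.0024,"spin":0},{"gripper":0,"tx":0.0021,"ty":-0.0002,"tz":0.0024,"spin":0},{"gripper":0,"tx":0.0021,"ty":0,"tz":0.0024,"spin":0},{"gripper":0,"tx":0,"ty":0,"tz":0,"spin":0},{"gripper":0,"tx":0,"ty":0,"tz":0,"spin":0},{"gripper":0.04,"tx":0,"ty":0,"tz":0,"spin":0},{"gripper":0.04,"tx":0,"ty":0,"tz":0,"spin":0},{"gripper":0.04,"tx":0,"ty":0,"tz":0,"spin":0}]'
python3 - <<'E'
from plan import *
s=sense();print(s['eef_pos'],s['contact_force'],s['opening'])
f=grab_frame("wrist"); save(f,"w11",(200,110,440,370),2.3)
E
```

```text
clock: 28.5
eef_pos: [509.8, -326.9, 84.6]
tcp_rot: [-3.141, 0.72, -0.613]
contact_force: [0.5, -0.6, -0.3]
opening: 0.467
[ 509.81231967 -326.89701141   84.56663257] [ 0.49582216 -0.61167692 -0.33330247] 0.4673575189472809
```

View pics/w11.png

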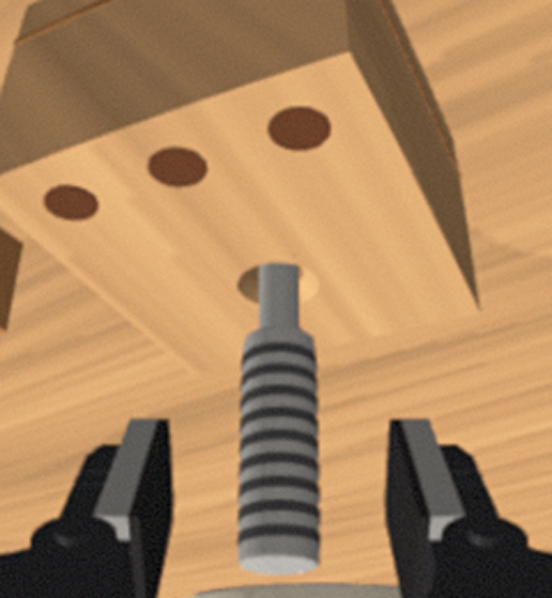

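```bash
python3 - <<'E'
from plan import *
import pickle
F=pickle.load(open("f0.pkl","rb"))
print("jar",atz(F["top"],391,164,60),atz(F["scene"],275,349,65),"bottle",atz(F["scene"],352,332,95))
q,p,A=now(); z=A.as_matrix()[:,2]
rows([p-90*z,np.array([584.8,-170.9,116.6])],[0,0],vmax=46)
E
```

```text
jar [ 750.03442045 -150.36542714   60.        ] [ 744.40558056 -148.12164413   65.        ] bottle [782.74535987  -6.58400221  95.        ]
at [ 509.8 -326.9   84.5] q [-0.58  0.89  1.23  0.02  1.74  1.6 ]
[ 558. -361.  152.] [-0.58  0.91  1.02  0.02  1.93  1.6 ] maxstep 0.111 2
[ 585. -171.  117.] [-0.37  0.85  1.24  0.16  1.76  1.78] maxstep 0.057 5
  [0.0, -0.0, -0.045] 0.0
  [0.0, -0.0, -0.045] 0.0
 -- [ 558.33602057 -361.01353848  152.20837325] 2
  [-0.0085, -0.0341, 0.0169] 0.0
  [-0.0085, -0.0341, 0.0169] 0.0
  [-0.0085, -0.0341, 0.0169] 0.0
  [-0.0085, -0.0341, 0.0169] 0.0
  [-0.0085, -0.0341, 0.0169] 0.0
 -- [ 584.8 -170.9  116.6] 5
```

```bash
python3 -m inch '[{"gripper":0.04,"tx":0,"ty":0,"tz":-0.045,"spin":0},{"gripper":0.04,"tx":0,"ty":0,"tz":-0.045,"spin":0},{"gripper":0.03,"tx":-0.0085,"ty":-0.0341,"tz":0.0169,"spin":0},{"gripper":0.03,"tx":-0.0085,"ty":-0.0341,"tz":0.0169,"spin":0},{"gripper":0.03,"tx":-0.0085,"ty":-0.0341,"tz":0.0169,"spin":0},{"gripper":0.03,"tx":-0.0085,"ty":-0.0341,"tz":0.0169,"spin":0},{"gripper":0.03,"tx":-0.0085,"ty":-0.0341,"tz":0.0169,"spin":0},{"gripper":0.03,"tx":0,"ty":0,"tz":0,"spin":0}]'
python3 -m inch '[{"gripper":0.03,"tx":0,"ty":0,"tz":0,"spin":0},{"gripper":0.03,"tx":0,"ty":0,"tz":0,"spin":0},{"gripper":0.03,"tx":0,"ty":0,"tz":0,"spin":0},{"gripper":0.03,"tx":0,"ty":0,"tz":0,"spin":0},{"gripper":0.03,"tx":0,"ty":0,"tz":0,"spin":0},{"gripper":0.03,"tx":0,"ty":0,"tz":0,"spin":0},{"gripper":0.03,"tx":0,"ty":0,"tz":0,"spin":0},{"gripper":0.03,"tx":0,"ty":0,"tz":0,"spin":0}]'
python3 - <<'E'
from plan import *
import pickle
q,p,A=now(); print(p)
f=grab_frame("wrist"); save(f,"w12",(120,80,520,380),2)
pickle.dump((f,p,A.as_matrix()),open("w12.pkl","wb"))
u=wproj(f,[[547,-144.3,72],[543,-205,80],[551,-82,88],[547,-144.3,30]]);print(u,(u-[120,80])*2)
E
```

```text
clock: 29.35
eef_pos: [584.8, -166.3, 116.0]
tcp_rot: [-3.14, 0.722, -0.609]
contact_force: [-0.9, -0.4, 0.6]
opening: 0.348
clock: 30.15
eef_pos: [584.8, -171.2, 116.6]
tcp_rot: [-3.141, 0.72, -0.613]
contact_force: [1.0, 0.6, -0.5]
opening: 0.349
[ 584.78452955 -171.22034811  116.64644987]
[[319.72852649 269.89468664]
 [418.46491291 255.17891867]
 [240.14060118 312.91176739]
 [319.81842159 212.84258899]] [[399.45705298 379.78937328]
 [596.92982581 350.35783734]
 [240.28120236 465.82353477]
 [399.63684317 265.68517798]]
```

View pics/w12.png

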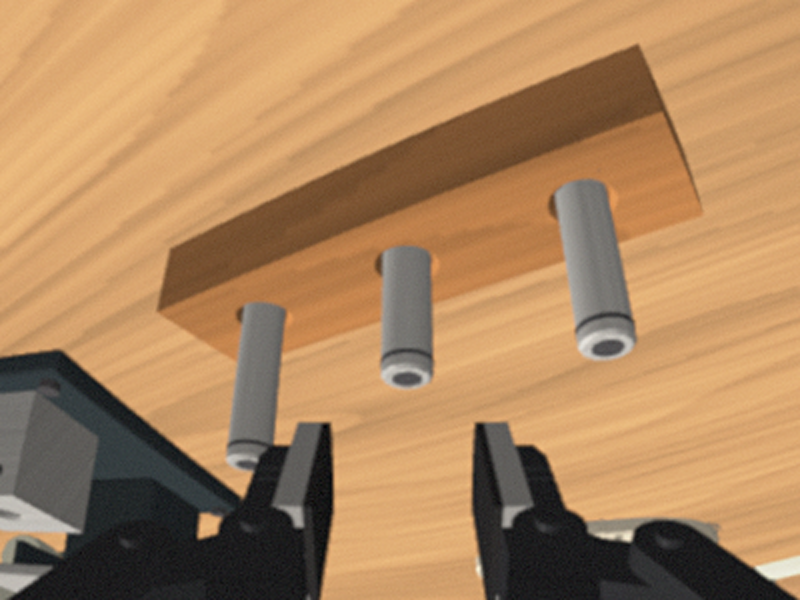

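```bash
python3 -m inch '[{"gripper":0.03,"tx":0,"ty":0.0012,"tz":0.02,"spin":0},{"gripper":0.03,"tx":0,"ty":0,"tz":0.02,"spin":0},{"gripper":0.03,"tx":0,"ty":0,"tz":0.02,"spin":0},{"gripper":0.03,"tx":0,"ty":0,"tz":0.02,"spin":0},{"gripper":0.03,"tx":0,"ty":0,"tz":0,"spin":0},{"gripper":0.03,"tx":0,"ty":0,"tz":0,"spin":0},{"gripper":0.03,"tx":0,"ty":0,"tz":0,"spin":0},{"gripper":0.03,"tx":0,"ty":0,"tz":0,"spin":0}]' 60
python3 - <<'E'
from plan import *
import pickle
q,p,A=now(); print(p)
f=grab_frame("wrist"); save(f,"w13",(200,150,440,400),3)
pickle.dump((f,p,A.as_matrix()),open("w13.pkl","wb"))
E
```

```text
clock: 31.0
eef_pos: [542.0, -142.3, 57.2]
tcp_rot: [-3.141, 0.718, -0.613]
contact_force: [-0.3, -0.8, 0.0]
opening: 0.351
[ 541.96288841 -142.27814677   57.17566097]
```

View pics/w13.png

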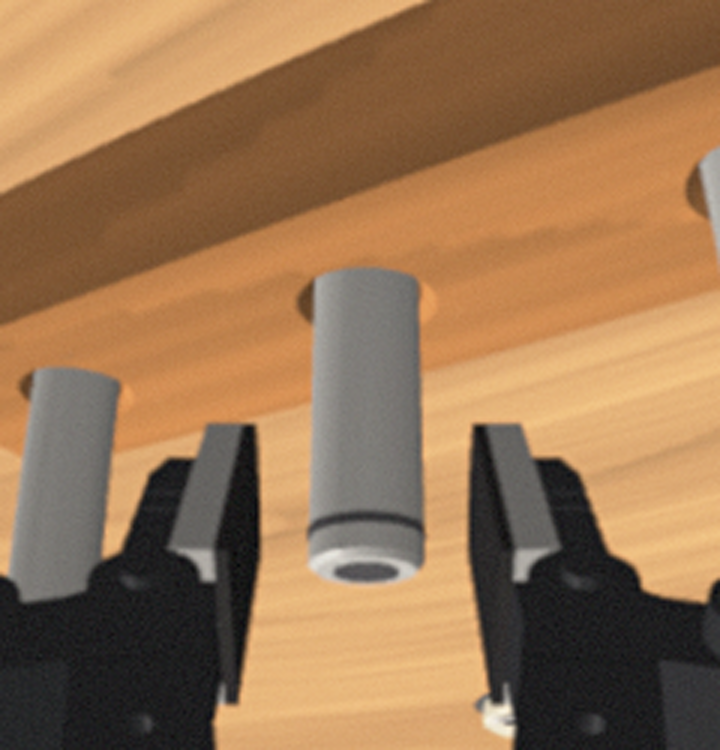

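```bash
python3 - <<'E'
from plan import *
import pickle
f,p,A=pickle.load(open("w13.pkl","rb"))
o,d=wray(f,321.5-1.2,150+565/3); s=o+d*(72-o[2])/d[2]; print(s, s[:2]-p[:2], "off", -(s[:2]-p[:2])@A[:2,2]/(A[:2,2]@A[:2,2]), (s-p)@A[:,1])
E
python3 -m inch '[{"gripper":0,"tx":0,"ty":0,"tz":0,"spin":0},{"gripper":0,"tx":0,"ty":0,"tz":0,"spin":0},{"gripper":0,"tx":0,"ty":0,"tz":0,"spin":0},{"gripper":0,"tx":0,"ty":0,"tz":0,"spin":0},{"gripper":0,"tx":0,"ty":0,"tz":0,"spin":0},{"gripper":0,"tx":0,"ty":0,"tz":0,"spin":0},{"gripper":0,"tx":0,"ty":0,"tz":0,"spin":0},{"gripper":0,"tx":0,"ty":0,"tz":0,"spin":0}]' 80
python3 - <<'E'
from plan import *
import pickle
q,p,A=now(); print(p,sense()['contact_force'],sense()['opening'])
f=grab_frame("wrist"); save(f,"w14",(200,150,440,400),3)
pickle.dump((f,p,A.as_matrix()),open("w14.pkl","wb"))
rows([p+[0,0,45],(627,70,165)],[0,0])
E
```

```text
[ 550.33280076 -148.48434067   72.        ] [ 8.36991235 -6.2061939 ] off 15.832662166247383 0.24594199246980816
clock: 31.85
eef_pos: [541.3, -142.0, 57.0]
tcp_rot: [-3.141, 0.719, -0.613]
contact_force: [1.5, -1.7, 6.6]
opening: 0.149
[ 541.28499287 -141.98389494   57.00526797] [ 1.51279197 -1.74435974  6.60448101] 0.14887148229325914
at [ 541.2 -142.    57. ] q [-0.36  0.85  1.4   0.17  1.6   1.77]
[ 541. -142.  102.] [-0.36  0.79  1.39  0.17  1.66  1.78] maxstep 0.06 1
[627.  70. 165.] [-0.07  0.78  1.26  0.35  1.74  2.05] maxstep 0.049 6
  [-0.0148, -0.0, -0.0169] 0.0
  [-0.0148, -0.0, -0.0169] 0.0
 -- [ 541.28499287 -141.98389494  102.00526797] 2
  [-0.0134, -0.0371, -0.0022] 0.0
  [-0.0134, -0.0371, -0.0022] 0.0
  [-0.0134, -0.0371, -0.0022] 0.0
  [-0.0134, -0.0371, -0.0022] 0.0
  [-0.0134, -0.0371, -0.0022] 0.0
  [-0.0134, -0.0371, -0.0022] 0.0
 -- (627, 70, 165) 6
```

View pics/w14.png

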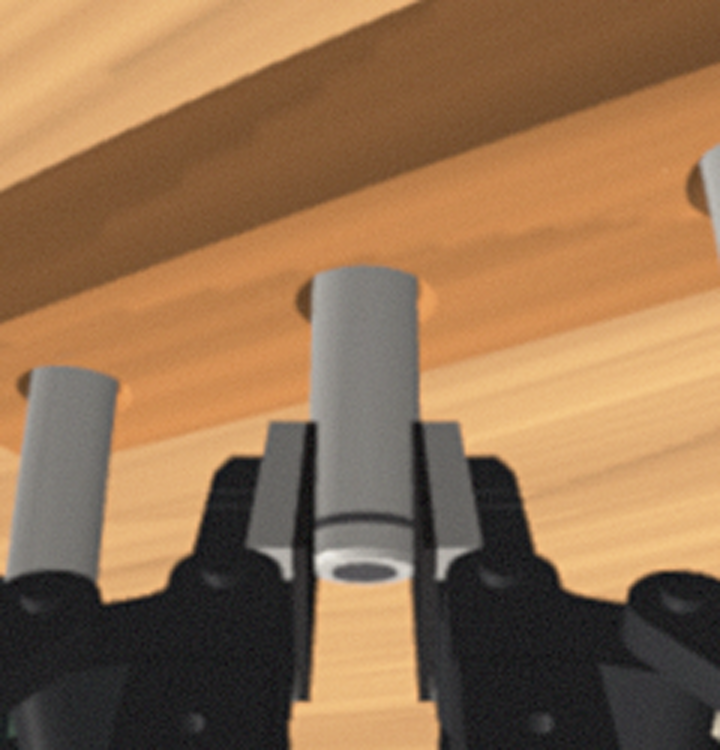

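```bash
python3 - <<'E'
from plan import *
import pickle
f,p,A=pickle.load(open("w14.pkl","rb"))
c,s=np.cos(2.755),np.sin(2.755); B=np.array([[c,s],[-s,c]])
for off in (10,13,16):
  for yy in (-22,22):
    for b in (0,8,16):
      d=A@np.array([-11,yy,off-b]); h=B@d[:2]; print(off,yy,b,"press xy",np.round(h,1),"z",round(89+ (A@np.array([-11,yy,-b]))[2],1))
E
```

```text
10 -22 0 press xy [  9.5 -24.8] z 96.3
10 -22 8 press xy [  4.4 -23.6] z 102.3
10 -22 16 press xy [ -0.7 -22.4] z 108.3
10 22 0 press xy [19.4 18.1] z 96.2
10 22 8 press xy [14.3 19.3] z 102.3
10 22 16 press xy [ 9.2 20.5] z 108.3
13 -22 0 press xy [ 11.5 -25.2] z 96.3
13 -22 8 press xy [  6.3 -24. ] z 102.3
13 -22 16 press xy [  1.2 -22.9] z 108.3
13 22 0 press xy [21.4 17.6] z 96.2
13 22 8 press xy [16.2 18.8] z 102.3
13 22 16 press xy [11.1 20. ] z 108.3
16 -22 0 press xy [ 13.4 -25.7] z 96.3
16 -22 8 press xy [  8.3 -24.5] z 102.3
16 -22 16 press xy [  3.1 -23.3] z 108.3
16 22 0 press xy [23.3 17.2] z 96.2
16 22 8 press xy [18.1 18.4] z 102.3
16 22 16 press xy [13.  19.6] z 108.3
```

```bash
python3 -m inch '[{"gripper":0,"tx":-0.0066,"ty":0,"tz":-0.0075,"spin":0},{"gripper":0,"tx":-0.0132,"ty":0,"tz":-0.015,"spin":0},{"gripper":0,"tx":-0.0165,"ty":0,"tz":-0.0188,"spin":0},{"gripper":0,"tx":-0.0165,"ty":0,"tz":-0.0188,"spin":0},{"gripper":0,"tx":0,"ty":0,"tz":0,"spin":0},{"gripper":0,"tx":0,"ty":0,"tz":0,"spin":0},{"gripper":0,"tx":0,"ty":0,"tz":0,"spin":0},{"gripper":0,"tx":0,"ty":0,"tz":0,"spin":0}]'
python3 - <<'E'
from plan import *
f=grab_frame("wrist"); save(f,"w15",(120,80,520,380),2)
rows([(615,78,150)],[0])
E
```

```text
clock: 32.7
eef_pos: [540.3, -141.5, 135.7]
tcp_rot: [3.141, 0.721, -0.614]
contact_force: [-0.8, 0.9, -0.2]
opening: 0.15
at [ 540.4 -141.5  135.7] q [-0.36  0.75  1.38  0.17  1.71  1.79]
[615.  78. 150.] [-0.06  0.78  1.3   0.35  1.7   2.05] maxstep 0.05 6
  [-0.0098, -0.0371, 0.0054] 0.0
  [-0.0098, -0.0371, 0.0054] 0.0
  [-0.0098, -0.0371, 0.0054] 0.0
  [-0.0098, -0.0371, 0.0054] 0.0
  [-0.0098, -0.0371, 0.0054] 0.0
  [-0.0098, -0.0371, 0.0054] 0.0
 -- (615, 78, 150) 6
```

View pics/w15.png

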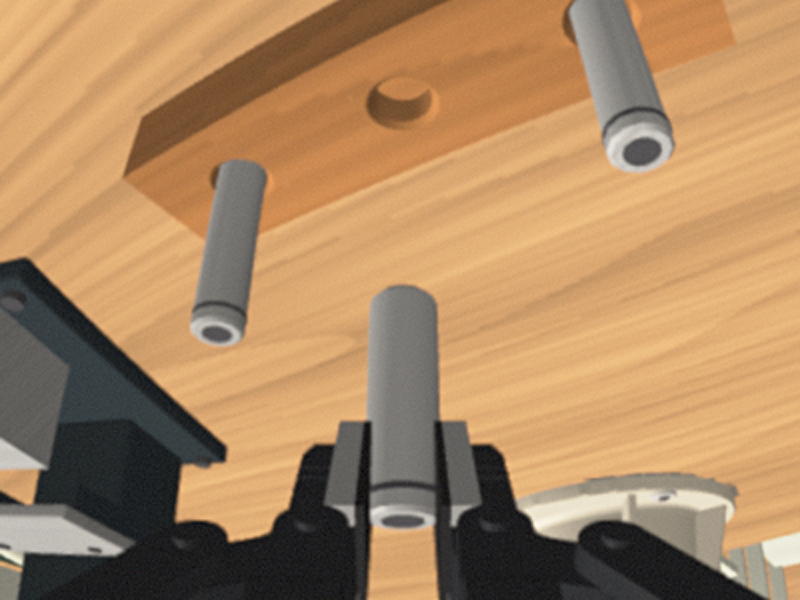

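```bash
python3 -m inch '[{"gripper":0,"tx":-0.0098,"ty":-0.0371,"tz":0.0054,"spin":0},{"gripper":0,"tx":-0.0098,"ty":-0.0371,"tz":0.0054,"spin":0},{"gripper":0,"tx":-0.0098,"ty":-0.0371,"tz":0.0054,"spin":0},{"gripper":0,"tx":-0.0098,"ty":-0.0371,"tz":0.0054,"spin":0},{"gripper":0,"tx":-0.0098,"ty":-0.0371,"tz":0.0054,"spin":0},{"gripper":0,"tx":-0.0098,"ty":-0.0371,"tz":0.0054,"spin":0},{"gripper":0,"tx":0,"ty":0,"tz":0,"spin":0},{"gripper":0,"tx":0,"ty":0,"tz":0,"spin":0}]'
python3 - <<'E'
from plan import *
rows([(530.5,137.5,128)],[0],vmax=25)
E
```

```text
clock: 33.55
eef_pos: [614.9, 78.6, 150.1]
tcp_rot: [3.14, 0.721, -0.612]
contact_force: [-0.5, 0.1, -1.4]
opening: 0.151
at [614.9  78.6 150.1] q [-0.07  0.78  1.3   0.35  1.7   2.05]
[530. 138. 128.] [0.01 0.69 1.54 0.39 1.54 2.05] maxstep 0.085 3
  [-0.0125, 0.0, 0.0169] 0.0
  [-0.0125, 0.0, 0.0169] 0.0
  [-0.0125, 0.0, 0.0169] 0.0
  [-0.0125, 0.0, 0.0169] 0.0
  [-0.0125, 0.0, 0.0169] 0.0
 -- (530.5, 137.5, 128) 5
```

```bash
python3 -m inch '[{"gripper":0,"tx":-0.0125,"ty":0,"tz":0.0169,"spin":0},{"gripper":0,"tx":-0.0125,"ty":0,"tz":0.0169,"spin":0},{"gripper":0,"tx":-0.0125,"ty":0,"tz":0.0169,"spin":0},{"gripper":0,"tx":-0.0125,"ty":0,"tz":0.0169,"spin":0},{"gripper":0,"tx":-0.0125,"ty":0,"tz":0.0169,"spin":0},{"gripper":0,"tx":0,"ty":0,"tz":0,"spin":0},{"gripper":0,"tx":0,"ty":0,"tz":0,"spin":0},{"gripper":0,"tx":0,"ty":0,"tz":0,"spin":0}]'
python3 - <<'E'
from plan import *
import pickle
q,p,A=now(); print(p)
f=grab_frame("wrist"); save(f,"w16",(230,130,410,380),3); g=grab_frame("scene"); save(g,"s16",(320,160,420,280),6)
pickle.dump((f,g,p,A.as_matrix()),open("w16.pkl","wb"))
im=cv2.hconcat([cv2.resize(cv2.imread("pics/w16.png"),(432,600)),cv2.resize(cv2.imread("pics/s16.png"),(368,442)).copy() if 0 else cv2.copyMakeBorder(cv2.resize(cv2.imread("pics/s16.png"),(368,442)),0,158,0,0,cv2.BORDER_CONSTANT)]);cv2.imwrite("pics/c16.png",im)
E
```

```text
clock: 34.35
eef_pos: [532.2, 136.1, 128.6]
tcp_rot: [-3.141, 0.719, -0.614]
contact_force: [-0.2, 0.8, -0.5]
opening: 0.156
[532.22364684 136.11451404 128.61064438]
```

View pics/c16.png

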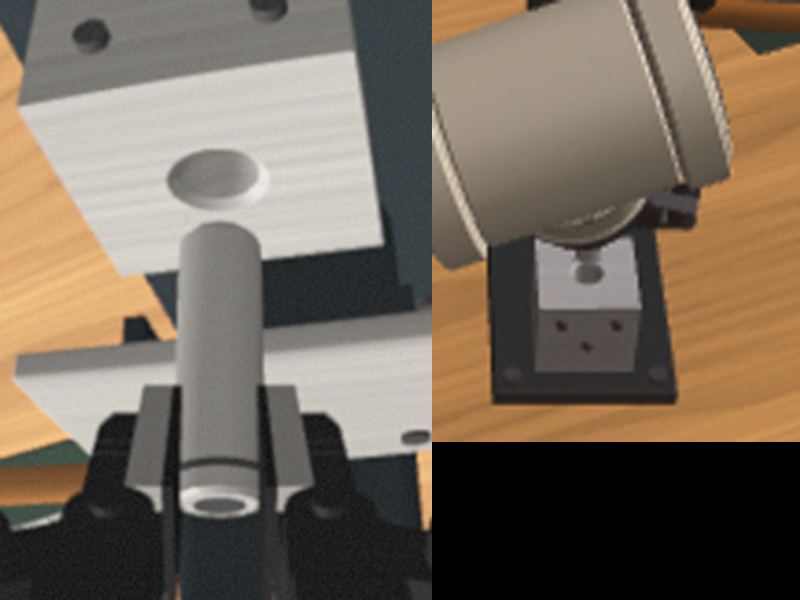

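```bash
cat > die.py <<'E'
from plan import *
def die(f,p,A,off,L,zb,face_obs,rim_obs,sock_obs,zs=74):
    ax=p-off*A[:,2]; ax=ax.copy()
    th=np.linspace(0,2*np.pi,73); C=np.c_[np.cos(th),np.sin(th)]
    def circ(r,z): return np.c_[ax[0]+r*C[:,0],ax[1]+r*C[:,1],np.full(73,z)]
    face=wproj(f,circ(8,zb+L)); fc=(face.max(0)+face.min(0))/2
    rim=np.r_[wproj(f,circ(6,zb)),wproj(f,circ(8,zb+2))]; rv=rim[:,1].min()
    s0=wproj(f,circ(10.75,zs)); 
    # socket offset: find world xy so mouth ellipse centre matches obs with bias from rim
    bu=rim_obs[0]-(rim[:,0].max()+rim[:,0].min())/2; bv=rim_obs[1]-rv
    def res(x): 
        m=wproj(f,np.c_[x[0]+10.75*C[:,0],x[1]+10.75*C[:,1],np.full(73,zs)]); return (m.max(0)+m.min(0))/2+[bu,bv]-np.array(sock_obs)
    s=least_squares(res,ax[:2]).x; d=np.r_[s-ax[:2],0]
    print("off",off,"face bias",np.round(np.array(face_obs)-fc,1),"rim bias",np.round([bu,bv],1),"move tool-y",round(d@A[:,1],2),"outward",round(d[:2]@A[:2,0]/np.linalg.norm(A[:2,0]),2),"dxy",np.round(d[:2],2))
E
python3 - <<'E'
from die import *
import pickle
f,g,p,A=pickle.load(open("w16.pkl","rb"))
for off in (8,10,12,14,16): die(f,p,A,off,54,p[2]-39,(321.3,339.2),(322.1,222.5),(320.8,204.4))
E
```

```text
off 8 face bias [ 1.6 -2.9] rim bias [ 2.2 -0.7] move tool-y -0.67 outward -1.39 dxy [-0.75  1.35]
off 10 face bias [ 1.6 -2. ] rim bias [2.2 1. ] move tool-y -0.67 outward -1.37 dxy [-0.73  1.34]
off 12 face bias [ 1.6 -1.1] rim bias [2.2 2.6] move tool-y -0.67 outward -1.35 dxy [-0.72  1.32]
off 14 face bias [ 1.6 -0.2] rim bias [2.2 4.3] move tool-y -0.66 outward -1.32 dxy [-0.7  1.3]
off 16 face bias [1.6 0.8] rim bias [2.2 6. ] move tool-y -0.66 outward -1.3 dxy [-0.68  1.29]
```

```bash
python3 -m inch '[{"gripper":0,"tx":-0.001,"ty":-0.0005,"tz":0.0009,"spin":0},{"gripper":0,"tx":0.0033,"ty":0,"tz":0.00375,"spin":0},{"gripper":0,"tx":0.0033,"ty":0,"tz":0.00375,"spin":0},{"gripper":0,"tx":0.0020,"ty":0,"tz":0.0023,"spin":0},{"gripper":0,"tx":0,"ty":0,"tz":0,"spin":0},{"gripper":0,"tx":0,"ty":0,"tz":0,"spin":0},{"gripper":0,"tx":0,"ty":0,"tz":0,"spin":0},{"gripper":0,"tx":0,"ty":0,"tz":0,"spin":0}]'
python3 - <<'E'
from plan import *
import pickle
q,p,A=now(); print(p,sense()['contact_force'])
f=grab_frame("wrist"); save(f,"w17",(230,130,410,380),2.4)
pickle.dump((f,p,A.as_matrix()),open("w17.pkl","wb"))
E
```

```text
clock: 35.25
eef_pos: [530.8, 138.4, 115.7]
tcp_rot: [-3.141, 0.72, -0.613]
contact_force: [-0.2, -0.4, -0.9]
opening: 0.151
[530.76718047 138.35187222 115.67372601] [-0.22635663 -0.37157107 -0.92045202]
```

View pics/w17.png

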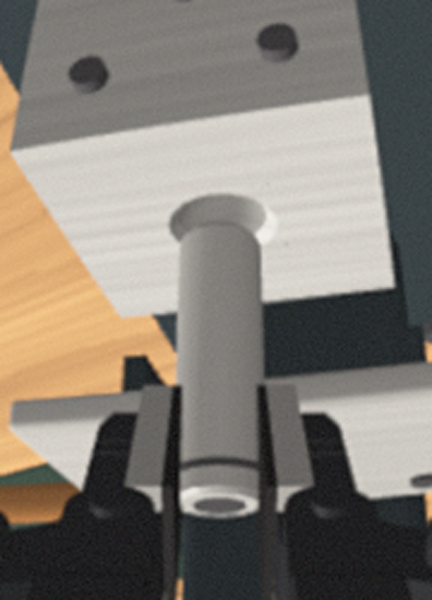

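```bash
python3 - <<'E'
from die import *
import pickle
f,p,A=pickle.load(open("w17.pkl","rb"))
k=2.4
for sv in (223,225,227): die(f,p,A,9,54,p[2]-39,(230+220/k,130+502/k),(230+221/k,130+222/k),(230+223.5/k,130+sv/k))
C=np.linspace(0,6.283,73)
m=wproj(f,np.c_[535.9+10.75*np.cos(C),133.6+10.75*np.sin(C),np.full(73,74)]); print((m.max(0)-m.min(0))*k)
E
```

```text
off 9 face bias [ 2.  -2.5] rim bias [2.2 0.2] move tool-y 0.49 outward 1.22 dxy [ 0.72 -1.1 ]
off 9 face bias [ 2.  -2.5] rim bias [2.2 0.2] move tool-y 0.49 outward 0.53 dxy [ 0.15 -0.7 ]
off 9 face bias [ 2.  -2.5] rim bias [2.2 0.2] move tool-y 0.49 outward -0.17 dxy [-0.42 -0.3 ]
[109.60794089  61.91490716]
```

```bash
python3 -m inch '[{"gripper":0,"tx":0.0005,"ty":0.0003,"tz":-0.0004,"spin":0},{"gripper":0,"tx":0.0013,"ty":0,"tz":0.0015,"spin":0},{"gripper":0,"tx":0.0013,"ty":0,"tz":0.0015,"spin":0},{"gripper":0,"tx":0.0013,"ty":0,"tz":0.0015,"spin":0},{"gripper":0,"tx":0.0013,"ty":0,"tz":0.0015,"spin":0},{"gripper":0,"tx":0.0013,"ty":0,"tz":0.0015,"spin":0},{"gripper":0,"tx":0,"ty":0,"tz":0,"spin":0},{"gripper":0,"tx":0,"ty":0,"tz":0,"spin":0}]'
python3 - <<'E'
from plan import *
q,p,A=now(); s=sense(); print(p,"bottom",p[2]-39,s['contact_force'],s['wrist_torque'])
f=grab_frame("wrist"); save(f,"w18",(230,130,410,380),2.4)
E
```

```text
clock: 36.1
eef_pos: [530.9, 137.8, 105.5]
tcp_rot: [-3.142, 0.72, -0.613]
contact_force: [-0.2, -0.5, -0.4]
opening: 0.149
[530.91255818 137.77834651 105.5204222 ] bottom 66.52042219728119 [-0.1590831  -0.46711657 -0.44849597] [-0.1762155  -0.34253444  0.02594084]
```

View pics/w18.png

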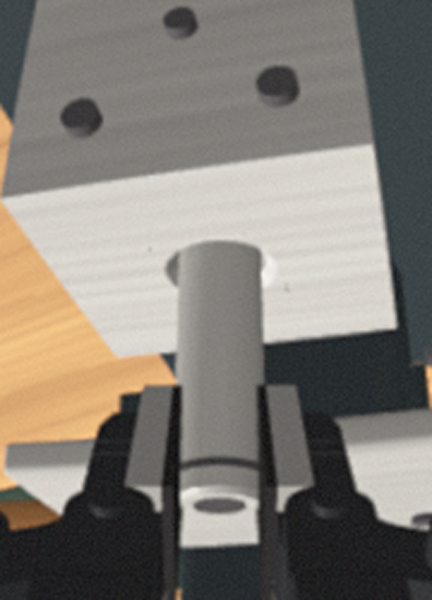

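```bash
python3 -m inch '[{"gripper":0,"tx":0.0018,"ty":0,"tz":0.0020,"spin":0},{"gripper":0,"tx":0.0018,"ty":0,"tz":0.0020,"spin":0},{"gripper":0,"tx":0.0018,"ty":0,"tz":0.0020,"spin":0},{"gripper":0,"tx":0.0018,"ty":0,"tz":0.0020,"spin":0},{"gripper":0,"tx":0.0018,"ty":0,"tz":0.0020,"spin":0},{"gripper":0,"tx":0,"ty":0,"tz":0,"spin":0},{"gripper":0,"tx":0,"ty":0,"tz":0,"spin":0},{"gripper":0,"tx":0,"ty":0,"tz":0,"spin":0}]'
python3 - <<'E'
from plan import *
q,p,A=now(); s=sense(); print(p,"bottom",p[2]-39,s['contact_force'],s['wrist_torque'])
f=grab_frame("wrist"); save(f,"w19",(230,130,410,380),2.4)
E
```

```text
clock: 36.95
eef_pos: [531.2, 137.7, 92.2]
tcp_rot: [-3.141, 0.72, -0.613]
contact_force: [0.3, 0.1, -0.2]
opening: 0.15
[531.16786253 137.67451409  92.18233187] bottom 53.18233187273812 [ 0.27508777  0.13402625 -0.17912265] [-0.22904353 -0.32529558  0.0285877 ]
```

View pics/w19.png

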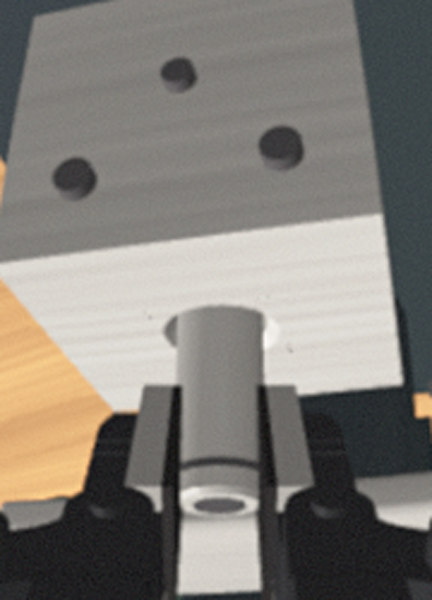

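```bash
python3 -m inch '[{"gripper":0,"tx":0.0007,"ty":0,"tz":0.0008,"spin":0},{"gripper":0,"tx":0.0007,"ty":0,"tz":0.0008,"spin":0},{"gripper":0,"tx":0.0006,"ty":0,"tz":0.0007,"spin":0},{"gripper":0,"tx":0.0006,"ty":0,"tz":0.0007,"spin":0},{"gripper":0,"tx":0,"ty":0,"tz":0,"spin":0},{"gripper":0,"tx":0,"ty":0,"tz":0,"spin":0},{"gripper":0,"tx":0,"ty":0,"tz":0,"spin":0},{"gripper":0,"tx":0,"ty":0,"tz":0,"spin":0}]'
python3 - <<'E'
from plan import *
q,p,A=now(); s=sense(); print(p,"bottom",p[2]-39,s['contact_force'],s['wrist_torque'])
E
```

```text
clock: 37.8
eef_pos: [531.1, 137.7, 89.0]
tcp_rot: [-3.141, 0.721, -0.613]
contact_force: [-0.1, -2.1, 6.3]
opening: 0.149
[531.05933796 137.74516629  89.00117328] bottom 50.001173282847546 [-0.14306331 -2.09395279  6.34925151] [-0.0052253   0.31791858  0.16080583]
```

```bash
python3 -m inch '[{"gripper":0.022,"tx":0,"ty":0,"tz":0,"spin":0},{"gripper":0.026,"tx":0,"ty":0,"tz":0,"spin":0},{"gripper":0.026,"tx":0,"ty":0,"tz":0,"spin":0},{"gripper":0.026,"tx":0,"ty":0,"tz":0,"spin":0},{"gripper":0.026,"tx":0,"ty":0,"tz":0,"spin":0},{"gripper":0.026,"tx":0,"ty":0,"tz":0,"spin":0},{"gripper":0.026,"tx":0,"ty":0,"tz":0,"spin":0},{"gripper":0.026,"tx":0,"ty":0,"tz":0,"spin":0}]'
python3 - <<'E'
from plan import *
q,p,A=now(); s=sense(); print(p,s['contact_force'],s['opening'])
f=grab_frame("wrist"); save(f,"w20",(230,130,410,380),2.4)
E
```

```text
clock: 38.6
eef_pos: [531.0, 137.7, 88.1]
tcp_rot: [-3.141, 0.72, -0.613]
contact_force: [0.0, 0.2, -0.7]
opening: 0.301
[531.04727623 137.68450495  88.12627924] [ 0.03657996  0.18615948 -0.74189256] 0.3005409109384917
```

View pics/w20.png

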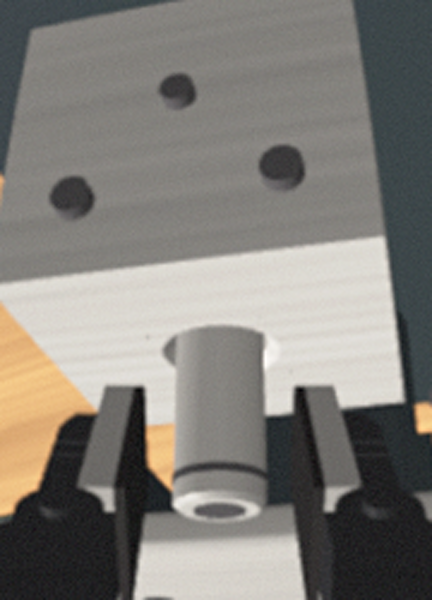

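```bash
python3 -m inch '[{"gripper":0.026,"tx":0,"ty":0,"tz":-0.01,"spin":0},{"gripper":0.026,"tx":0,"ty":0,"tz":-0.02,"spin":0},{"gripper":0.026,"tx":0,"ty":0,"tz":-0.03,"spin":0},{"gripper":0.026,"tx":0,"ty":0,"tz":-0.03,"spin":0},{"gripper":0.026,"tx":0,"ty":0,"tz":-0.03,"spin":0},{"gripper":0.026,"tx":0,"ty":0,"tz":-0.03,"spin":0},{"gripper":0.026,"tx":0,"ty":0,"tz":0,"spin":0},{"gripper":0.026,"tx":0,"ty":0,"tz":0,"spin":0}]'
python3 - <<'E'
from plan import *
q,p,A=now(); s=sense(); print(p,s['contact_force'],s['opening'])
f=grab_frame("wrist"); save(f,"w21"); g=grab_frame("scene"); save(g,"s21")
rows([(680,-150,330)],[0])
E
```

```text
clock: 39.45
eef_pos: [612.2, 80.4, 201.2]
tcp_rot: [-3.141, 0.719, -0.613]
contact_force: [0.6, 0.3, 0.1]
opening: 0.303
[612.21017815  80.43144183 201.17848343] [0.64971249 0.26579164 0.09503203] 0.3034345227572859
at [611.   81.  200.1] q [-0.06  0.72  1.29  0.36  1.76  2.07]
[ 680. -150.  330.] [-0.31  0.83  0.8   0.24  2.19  1.94] maxstep 0.096 7
  [0.0081, 0.0213, -0.0318] 0.0
  [0.0081, 0.0213, -0.0318] 0.0
  [0.0081, 0.0213, -0.0318] 0.0
  [0.0081, 0.0213, -0.0318] 0.0
  [0.0081, 0.0213, -0.0318] 0.0
  [0.0081, 0.0213, -0.0318] 0.0
  [0.0081, 0.0213, -0.0318] 0.0
 -- (680, -150, 330) 7
```

View pics/w21.png

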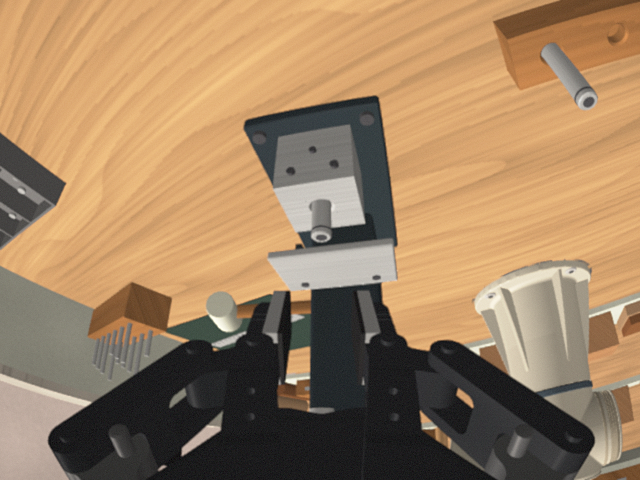

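View pics/s21.png

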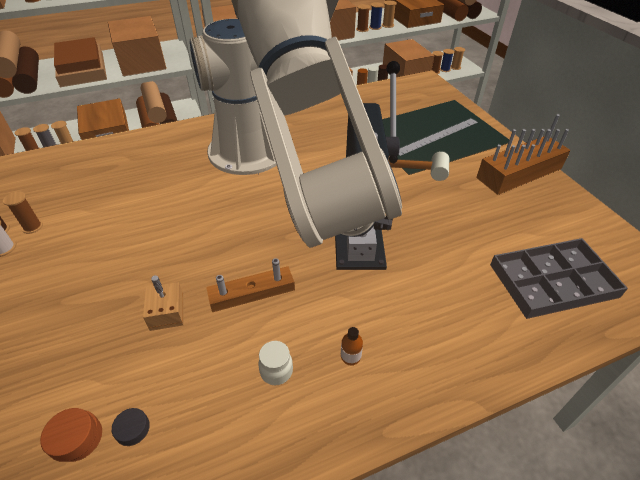

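```bash
python3 -m inch '[{"gripper":0.026,"tx":0.0081,"ty":0.0213,"tz":-0.0318,"spin":0},{"gripper":0.026,"tx":0.0081,"ty":0.0213,"tz":-0.0318,"spin":0},{"gripper":0.026,"tx":0.0081,"ty":0.0213,"tz":-0.0318,"spin":0},{"gripper":0.026,"tx":0.0081,"ty":0.0213,"tz":-0.0318,"spin":0},{"gripper":0.026,"tx":0.0081,"ty":0.0213,"tz":-0.0318,"spin":0},{"gripper":0.026,"tx":0.0081,"ty":0.0213,"tz":-0.0318,"spin":0},{"gripper":0.026,"tx":0,"ty":0,"tz":0,"spin":0},{"gripper":0.026,"tx":0,"ty":0,"tz":0,"spin":0}]'
python3 - <<'E'
from plan import *
g=grab_frame("scene"); save(g,"s22",(130,60,450,290),2.5)
print(proj(g,[[536,133.7,104]]),(proj(g,[[536,133.7,104]])-[130,60])*2.5, sense()['contact_force'])
E
```

```text
clock: 40.35
eef_pos: [670.8, -117.2, 311.2]
tcp_rot: [3.141, 0.721, -0.614]
contact_force: [-0.1, 1.9, -0.1]
opening: 0.308
[[361.60689675 224.06664975]] [[579.01724186 410.16662439]] [ 0.0083206  -0.18249731 -0.08465719]
```

View pics/s22.png

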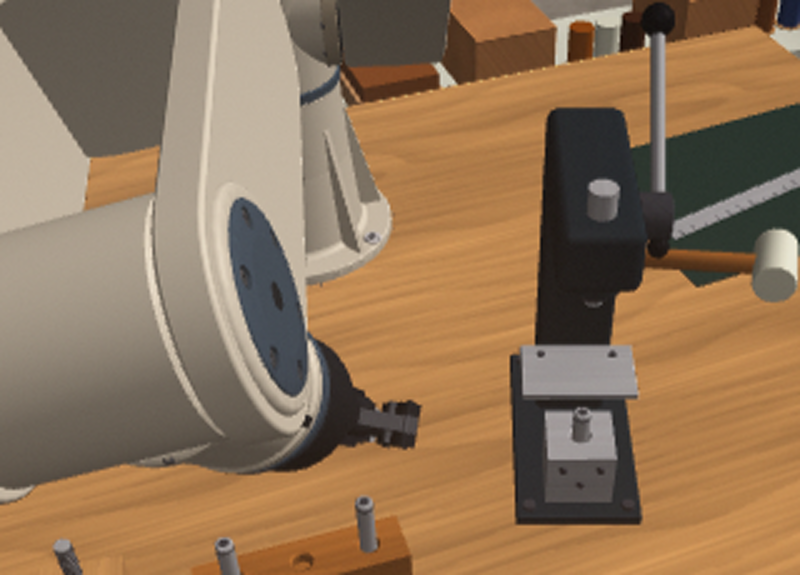

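```bash
python3 -c "
from rig import sign_off,sense
print(sense()['qvel']);print(sign_off())"
```

```text
[ 0.01585295 -0.00108198  0.01162961  0.00086484  0.00167375 -0.00065958]
the job is handed in; nothing more can be done
None
```

The job is done and handed in at about 40 s of the 72 s allowed. No verdict has been reported.

- **Leaning the hand:** the moves offer no tilt. I pushed the arm past its reach limit, well clear of everything, until the hand leaned about 41°. The lean is about 13° off the press's -x direction.
- **Depth:** the rod stopped hard with its tip about 49.6 mm above the bench, at 12 to 18 N. I held it there for more than 0.8 s. That makes the socket 24 mm deep, so the short die is the right one.
- **Rod:** it is back in its hole. The picture after I let go showed it upright and at its original height.
- **Die:** the short die from the middle hole of the stand went in without side force and touched bottom at 50.0 mm with 6 N. That puts its face at 104 mm, level with the rest. I let go and moved the hand well clear.

**Last checks:** in the final scene pictures the die stands upright in the socket. Its face is about 1 pixel from where a 104 mm height should appear vertically, and about 1.6 pixels sideways, which is within calibration error. The other two dies, the bottle, the jar and the mallet are where they were.

**Disagreement:** the wrist camera's positions were off by a few millimetres along the lean. I aligned the rod and the die relative to each other in the images instead.

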